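# Snap the cover plate onto the control box

## Robot

A 6-joint arm with a two-finger parallel gripper is mounted at the origin on the work surface. World frame = base frame: x ahead of the robot, y to its left, z up, the work surface at z = 0. Lengths are in m, angles in rad, forces in N, time in s.
With the tool pointing down it reaches from about 0.375 to 0.9 m from the base axis. Payload 3.1 kg.
Tool frame: the origin (TCP) lies midway between the tips of the shut fingers; the grasp point (between the pads) lies 19 mm behind it; z points along the fingers, x is the direction in which the jaws open and shut, and the axes are right-handed (so a half turn about z gives the same grasp; the last joint's range is limited). The gripper opens to 87 mm and grips with 3 to 60 N. Pads are 19 mm wide; open, the fingers measure 117 mm over their backs; the gripper's body (75 mm by 190 mm) begins 51 mm behind the grasp point.
Start: joints at [1.093, 0.527, 1.433, -0, 1.181, -0.178], TCP at [0.184, 0.597, 0.223] pointing down, gripper open.
Joint ranges: [-3.08, 3.08], [-0.75, 2.2], [0.22, 2.44], [-1.43, 4.57], [0, 2.65], [-2.85, 2.85]. Speed limits (rad/s): [2.79, 2.79, 3.14, 3.14, 3.14, 3.14].

## Interface

Orientations are given as a unit quaternion [x, y, z, w].
In Python, from rig import * gives the robot as it stands.
- The arm moves only by the tool drive_tool, never from a script. Its argument "plan" is a list of rows, each an object with "offset": the shift along the tool's x, y, z in cm, a list of three; "delta_rot": the turn, a rotation vector about the tool's x, y, z in degrees, a list of three; "jaw": the finger opening in cm, from 0 to 8.7. In form: [{"offset": [dx, dy, dz], "delta_rot": [wx, wy, wz], "jaw": jaw}, ...]. A call has exactly 8 rows; each row is the pose to reach, as a shift and turn from the pose commanded when the call began, along the tool's axes at that moment; what a row does not reach only later rows make up. A row lasts 1/12 s, in which the tool goes at most 41.7 mm and 7.16 degrees, less where a joint would pass 70% of its speed; a pose out of reach is approached as far as the arm can. A call with a gripper value outside its range is refused whole. The fingers move at their own pace and stop on an object; "squeeze" is the grip in N (left out, the last holds). Time passes only in rows, so rows that repeat a pose let the fingers close, or fill a call up. It gives the time, the measured TCP pose, the force and the opening at its end, in the units of the state.
- get_obs(): the state, without advancing time (a new reading comes with each control period).
- camera(name): name is "scene" or "top" or "wrist"; returns the picture (400x640x3 uint8, red, green, blue); there is no depth.
- calibration(name): a dict with "K" (3x3 intrinsics, pixels), "distortion" ([k1, k2, p1, p2, k3] as OpenCV has them; the pictures are not rectified), "pose" (4x4, takes a point from camera to world coordinates); the wrist camera has in their place "tool_from_camera" (4x4, takes a point from camera to tool coordinates, whose origin is the TCP and whose axes are the tool frame's). Camera axes: x right, y down, z forward; pixel columns grow to the right and rows downward; lengths in m; the calibration is good to about 2 mm. A picture is of the moment at which its call begins: read the wrist's pose just before it. calibration takes no time and is no camera call.
- hand_in(): hands the job in, once; it reports no verdict.
The state is a dict: "time": time; "q": joint angles; "joint_velocities": joint speeds; "joint_torque": joint torques, N m; "position": TCP position; "tool_rot": TCP orientation; "ft_force": force on the tool from outside, world axes, zero at the start; "moment": the same for the moment, N m; "grip_width": finger opening in m.
Only numpy, scipy, OpenCV 4.12 (cv2) and the standard library are available. Lean on these libraries where they do the work, as an engineer would, in place of code of your own. Each camera call takes 0.05 s, during which the arm holds its last target.

## Task

Pick up the aluminium cover plate by its black rib, lay it on the open control box so that each of the four white snap studs enters a hole, then press it down slowly and evenly, keeping it nearly level, until all four studs have clicked through and it stays fully home when let go. Press gently, with no more than about 25 newtons, and leave the other things on the bench alone.

Things in the scene. Friction and masses are not known exactly. Their poses are not given: they have to be found in the camera images.
- cover: aluminium plate 170 x 120 x 5 mm, about 0.3 kg, lying flat; origin: centre of its underside; x along the 170 mm, y along the 120, z up. On top, in the middle, a black grip rib 70 mm along x, 14 thick (y), its top 35 mm above the origin. Four 10 mm holes at x = +-70, y = +-45 mm; red press spots at x = +-70, y = 0. It fits either way round (half turn).
- control_box: grey open box 176 x 126 mm, walls 46 mm high, standing 18 mm over the bench on soft feet that sink by up to 13 mm when pressed; origin: centre of its underside, x along the 176 mm. Four white snap studs at x = +-70, y = +-45 mm: rigid shoulders 50 mm up; on each an 8.4 mm neck, cone tip at 67, two springy barbs at +-x, 13 mm across, 57 up. Black sprung seal pads at x = +-60, y = 0, tops 54 up.
- hole0 (a point): lower rim, centre, of the cover's hole at x = +70, y = +45 mm. Laid on loosely, the cover rests on the barbs, its underside about 60 mm above the box's underside; pressed fully home it is at 50, and when let go the pads lift a clicked stud's hole to 51 to 52 mm. A stud that has not clicked lets its corner spring back up.
- hole1 (a point): lower rim, centre, of the cover's hole at x = +70, y = -45 mm. Pressed on a red spot, the two studs of that end give way with a drop in force at about 10 to 20 N, one after the other or together, with the underside still some 6 to 8 mm over the shoulders. The feet yield meanwhile.
- hole2 (a point): lower rim, centre, of the cover's hole at x = -70, y = -45 mm. In the last 4 mm the end's seal pad pushes back, 7 rising to 13 N; then it is on the rigid shoulders: about 14 N at rest on a red spot is enough. The shoulders bear some 15 N beyond the pad's push, and blows count: press slowly (about 10 mm/s).
- hole3 (a point): lower rim, centre, of the cover's hole at x = -70, y = +45 mm. If one stud of an end is through and the other is not, pressing some 20 mm from the red spot towards the other brings it through.
- blank_plate: bystander: loose plain steel plate without holes or rib, 120 x 90 x 5 mm; origin: centre of its underside
- hammer: bystander: loose hammer lying on the bench, about 300 mm long, handle to its -x
- screwdriver: bystander: loose screwdriver lying on the bench, about 200 mm long, handle to its -x
- wrench: bystander: loose wrench lying on the bench, about 180 mm long
- stud_tray: bystander: loose red open tray, 110 x 160 x 50 mm; origin: centre of its underside
- tin: bystander: loose jar with a steel cap, 68 mm wide, 90 mm high; origin: centre of its underside
Not all that is in view belongs to the job. Several things look just like the cover: the one meant starts farthest from the robot's base.

How it is judged:
On the way, in this order (a step that is already met when the one before it is completed fails the run):
1. the cover lies over the control box, on its four studs, not yet home (horizontal distance between cover and control_box below 0.005 m and angle between the x axis of cover and the x axis of control_box, either way round below 0.06 rad and z of cover in the frame of control_box below 0.065 m).
2. all four studs have clicked through (z of each of hole0, hole1, hole2, hole3 in the frame of control_box below 0.053 m), for 0.1 s.
At the end, for the whole second after the job is handed in: The cover is on the box, centred within 4 mm and aligned within 0.05 rad (either way round), all four hole points lower than 53 mm above the box's underside (within 3 mm of the stud shoulders at 50 mm), at rest and let go (all of step 2 and horizontal distance between cover and control_box below 0.004 m and angle between the x axis of cover and the x axis of control_box, either way round below 0.05 rad and linear speed of cover below 0.02 m/s); the robot touches nothing.
It fails at once if the cover was pressed too hard: over 18 N on the rigid parts of the box (its stud shoulders) (contact force between cover and control_box above 18 N).
It fails at once if the cover was pressed unevenly: tilted more than 0.14 rad while over the box (horizontal distance between cover and control_box below 0.02 m and angle between cover's own z axis and vertical above 0.14 rad).
It fails at once if a bystander was moved by more than 20 mm (distance of any of blank_plate, hammer, screwdriver, wrench, stud_tray, tin from where it was at the start of the episode above 0.02 m).
It also fails if it takes over 72 s, if anything falls off the work surface, if the arm or the gripper's body presses on something with over 40 N, if the wrist force passes 120 N, or if a joint passes its speed limit or range.

## Working session

There is one attempt and no reset: what is moved stays moved. The work goes in short steps, Python scripts to look and compute and a tool call to move; the robot and the scene stay as the last step left them, time stands still between calls to the robot, and variables do not carry over. Pictures are saved under pics/ and viewed, and the job is handed in when it is done.

Besides the shell and the picture viewer there is one more tool, called after "Request:" by a JSON object that holds its "fn" and its "kwargs", one argument or row to a line. drive_tool: Moves the arm, as the interface text tells. Its arguments: {"type":"object","properties":{"plan":{"type":"array","items":{"type":"object","properties":{"offset":{"type":"array","items":{"type":"number"}},"delta_rot":{"type":"array","items":{"type":"number"}},"jaw":{"type":"number"}}}},"squeeze":{"type":"number"}},"required":["plan"]}

```bash
ls; mkdir -p pics; python3 - <<'E'
from rig import *
import cv2
print(get_obs())
for n in ["scene","top","wrist"]:
    im=camera(n); cv2.imwrite(f"pics/{n}0.png",im[:,:,::-1]); c=calibration(n); print(n,{k:__import__('numpy').round(v,4).tolist() for k,v in c.items()})
E
```

```text
pics
{'time': 0.0, 'q': array([ 1.09349741e+00,  5.28468507e-01,  1.43389001e+00,  4.35893099e-06,
        1.18140416e+00, -1.78509108e-01]), 'joint_velocities': array([-0.00067576, -0.00029776,  0.00035465,  0.00122975,  0.0011367 ,
       -0.00241026]), 'joint_torque': array([ 1.29413103e-03, -4.40036201e+01, -1.76591223e+01,  6.33790484e-02,
        5.81736490e-02, -1.62359333e-04]), 'position': array([0.18361305, 0.59665749, 0.22157411]), 'tool_rot': array([ 8.04476200e-01,  5.93983894e-01, -9.74323394e-04,  4.77443837e-04]), 'ft_force': array([ 0.48570511,  0.00272418, -0.34573956]), 'moment': array([ 0.00886691, -0.00205007,  0.03803287]), 'grip_width': 0.08706406936829315}
scene {'K': [[486.0448, 0.0, 326.3298], [0.0, 486.0448, 192.749], [0.0, 0.0, 1.0]], 'distortion': [-0.1366, 0.0, 0.0, 0.0, 0.0], 'pose': [[-0.742, 0.5477, -0.3865, 1.1582], [0.6703, 0.6113, -0.4207, 0.6766], [0.0058, -0.5713, -0.8207, 1.3376], [0.0, 0.0, 0.0, 1.0]]}
top {'K': [[365.2326, 0.0, 315.885], [0.0, 365.2326, 199.1703], [0.0, 0.0, 1.0]], 'distortion': [0.0012, 0.0, 0.0, 0.0, 0.0], 'pose': [[0.0173, -0.9899, 0.1405, 0.3579], [-0.9998, -0.0165, 0.0065, -0.0029], [-0.0041, -0.1406, -0.9901, 1.2342], [0.0, 0.0, 0.0, 1.0]]}
wrist {'K': [[280.3509, 0.0, 324.5679], [0.0, 280.3509, 194.6883], [0.0, 0.0, 1.0]], 'distortion': [-0.0413, 0.0, 0.0, 0.0, 0.0], 'tool_from_camera': [[1.0, 0.0, 0.0001, 0.0004], [-0.0001, 0.9592, 0.2829, -0.0787], [-0.0001, -0.2829, 0.9592, -0.1623], [0.0, 0.0, 0.0, 1.0]]}
```

View pics/scene0.png

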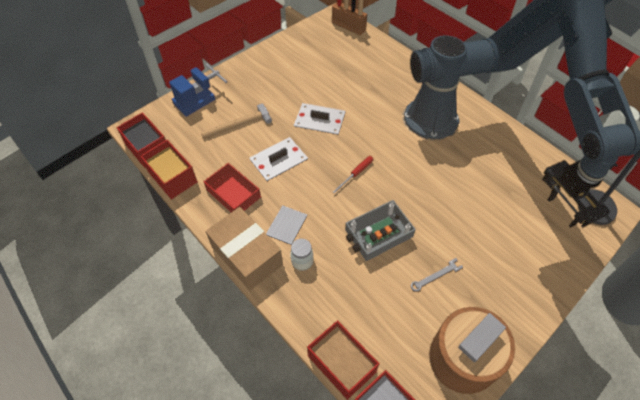

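View pics/top0.png

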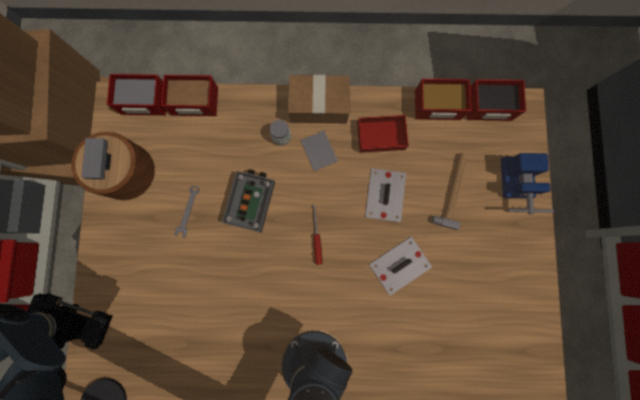

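View pics/wrist0.png

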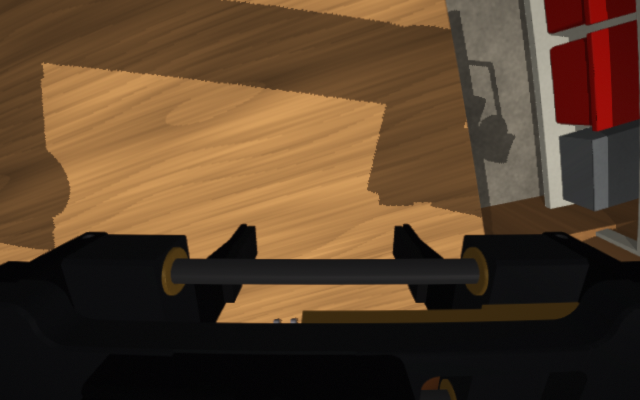

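The top view shows two plates with a rib, at (386,195) and (401,265). The base is near (315,360), so the one at (386,195) looks farther away. The box is at (249,200), the screwdriver at (317,235), the wrench at (187,210) and the hammer at (452,190). Next I'll measure positions and enlarge crops of both plates and the box.

```bash
cat > h.py <<'E'
import numpy as np, cv2
from scipy.spatial.transform import Rotation as R
from rig import *
def und(c,px):
    return cv2.undistortPoints(np.array(px,float).reshape(-1,1,2),np.array(c['K']),np.array(c['distortion'])).reshape(-1,2)
def rays(c,px,pose):
    d=np.c_[und(c,px),np.ones(len(np.atleast_2d(px)))]
    return pose[:3,3], d@pose[:3,:3].T
def onz(c,px,z,pose=None):
    pose=np.array(c['pose']) if pose is None else pose
    o,d=rays(c,px,pose); t=(z-o[2])/d[:,2]
    return o+d*t[:,None]
def toolpose(ob):
    T=np.eye(4);T[:3,:3]=R.from_quat(ob['tool_rot']).as_matrix();T[:3,3]=ob['position'];return T
def wpose(ob): return toolpose(ob)@np.array(calibration('wrist')['tool_from_camera'])
def proj(c,P,pose=None):
    pose=np.array(c['pose']) if pose is None else pose
    q=(np.atleast_2d(P)-pose[:3,3])@pose[:3,:3]
    return cv2.projectPoints(q,np.zeros(3),np.zeros(3),np.array(c['K']),np.array(c['distortion']))[0].reshape(-1,2)
E
python3 - <<'E'
from h import *
im=cv2.imread('pics/top0.png');sc=cv2.imread('pics/scene0.png');c=calibration('top');s=calibration('scene')
hsv=cv2.cvtColor(im,cv2.COLOR_BGR2HSV)
m=(((hsv[...,0]<10)|(hsv[...,0]>170))&(hsv[...,1]>100)&(hsv[...,2]>80)).astype(np.uint8)
n,l,st,ce=cv2.connectedComponentsWithStats(m)
for i in range(1,n):
    if 3<st[i,4]<80 and 100<ce[i,1]<300: print(st[i,4],ce[i].round(1),onz(c,[ce[i]],0.005)[0].round(4))
for p in [(386,195),(401,265),(249,200)]: P=onz(c,[p],0.02)[0];print(p,P.round(3),np.hypot(*P[:2]).round(3))
a=cv2.resize(im[160:300,350:450],None,fx=4,fy=4,interpolation=cv2.INTER_CUBIC)
b=cv2.resize(im[160:240,210:290],None,fx=5,fy=5,interpolation=cv2.INTER_CUBIC)
o=np.zeros((560,800,3),np.uint8);o[:a.shape[0],:400]=a;o[:400,400:]=b;cv2.imwrite('pics/crop0.png',o)
a=cv2.resize(sc[90:190,240:350],None,fx=5,fy=5,interpolation=cv2.INTER_CUBIC);cv2.imwrite('pics/crop1.png',a)
E
```

```text
45 [523.7 101.4] [ 0.8922 -0.721   0.005 ]
4 [470.  100.5] [ 0.8928 -0.5323  0.005 ]
12 [215.9 109.5] [0.8457 0.3631 0.005 ]
42 [488.4 109.6] [ 0.8602 -0.5953  0.005 ]
4 [122.5 114. ] [0.8239 0.6914 0.005 ]
4 [173.5 115. ] [0.8231 0.5113 0.005 ]
6 [373.5 151. ] [ 0.704  -0.1913  0.005 ]
5 [391. 150.] [ 0.7085 -0.2519  0.005 ]
24 [388.  174.3] [ 0.6226 -0.2406  0.005 ]
24 [383.  214.7] [ 0.4831 -0.2223  0.005 ]
25 [417.8 253.7] [ 0.3549 -0.3366  0.005 ]
26 [382.7 277.1] [ 0.2765 -0.2195  0.005 ]
(386, 195) [ 0.548 -0.23   0.02 ] 0.595
(401, 265) [ 0.317 -0.277  0.02 ] 0.421
(249, 200) [0.524 0.23  0.02 ] 0.572
```

View pics/crop0.png

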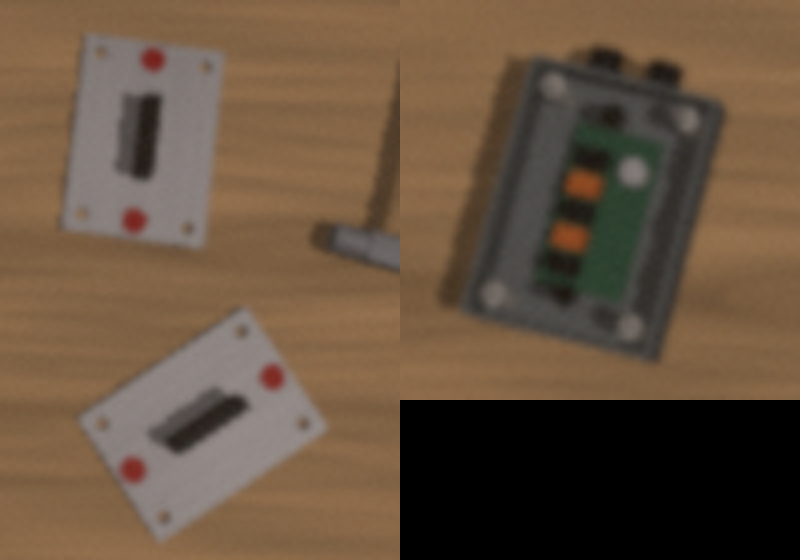

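View pics/crop1.png

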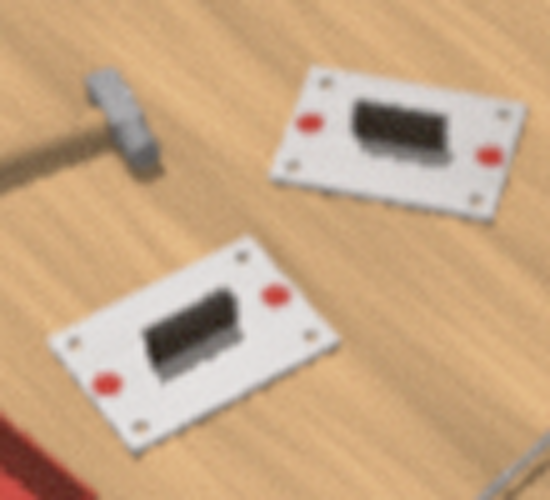

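The two plates that look like the cover are at (386,195), 0.60 m from the base, and (401,265), 0.42 m. The crop shows four holes, red spots and a black rib on both. The one meant starts farthest away, so it's the plate at (386,195). First I'll pass over the box for a close wrist view.

```bash
cat >> h.py <<'E'
def plan_to(xyz,yaw_deg=None,T=None):
    """offset (cm) and tool-z turn (deg) to bring TCP to xyz with tool x at yaw; tool down"""
    T=toolpose(get_obs()) if T is None else T
    off=T[:3,:3].T@(np.array(xyz)-T[:3,3])*100
    a=np.degrees(np.arctan2(T[1,0],T[0,0]))
    rv=None
    if yaw_deg is not None:
        y=np.radians(yaw_deg); X=np.array([np.cos(y),np.sin(y),0]);Z=np.array([0,0,-1.]);G=np.c_[X,np.cross(Z,X),Z]
        rv=R.from_matrix(T[:3,:3].T@G).as_rotvec(degrees=True).round(2)
    print('off cm',off.round(2),'dist',np.linalg.norm(off).round(2),'rotvec deg',rv,'yaw now',a.round(2))
E
python3 - <<'E'
from h import *
c=calibration('top')
px=[(210+(x-400)/5,160+y/5) for x,y in [(553,85),(688,121),(494,294),(629,327)]]
P=onz(c,px,0.085);print(P.round(4),P.mean(0).round(4))
plan_to([0.44,0.25,0.222],82.5)
E
```

```text
[[0.5887 0.2474 0.085 ]
 [0.5667 0.1599 0.085 ]
 [0.4538 0.2784 0.085 ]
 [0.4344 0.1923 0.085 ]] [0.5109 0.2195 0.085 ]
off cm [-2.560e+01  3.471e+01  1.000e-02] dist 43.13 rotvec deg [-0.03  0.1  -9.62] yaw now 72.88
```

Request:
{"fn": "drive_tool", "kwargs": {
  "plan": [
    {"offset":[-2.3,3.2,0],"delta_rot":[0,0,-1],"jaw":8.7},
    {"offset":[-4.6,6.3,0],"delta_rot":[0,0,-2],"jaw":8.7},
    {"offset":[-7,9.5,0],"delta_rot":[0,0,-3.5],"jaw":8.7},
    {"offset":[-9.3,12.6,0],"delta_rot":[0,0,-4.5],"jaw":8.7},
    {"offset":[-11.6,15.8,0],"delta_rot":[0,0,-6],"jaw":8.7},
    {"offset":[-13.9,18.9,0],"delta_rot":[0,0,-7],"jaw":8.7},
    {"offset":[-16.3,22.1,0],"delta_rot":[0,0,-8.5],"jaw":8.7},
    {"offset":[-18.6,25.2,0],"delta_rot":[0,0,-9.6],"jaw":8.7}
  ]
}}

```text
time: 0.82
position: [0.3707, 0.3435, 0.2224]
tool_rot: [0.751, 0.66, -0.0, 0.0]
ft_force: [-0.4, 0.4, 0.2]
grip_width: 0.0873
```

```bash
python3 - <<'E'
from h import *
plan_to([0.425,0.25,0.222],82.5)
E
```

```text
off cm [-8.57  6.6   0.05] dist 10.82 rotvec deg [-0.01  0.02  0.06] yaw now 82.56
```

Request:
{"fn": "drive_tool", "kwargs": {
  "plan": [
    {"offset":[-2.8,2.2,0],"delta_rot":[0,0,0],"jaw":8.7},
    {"offset":[-5.5,4.2,0],"delta_rot":[0,0,0],"jaw":8.7},
    {"offset":[-8,6,0],"delta_rot":[0,0,0],"jaw":8.7},
    {"offset":[-8.5,6.6,0],"delta_rot":[0,0,0],"jaw":8.7},
    {"offset":[-8.5,6.6,0],"delta_rot":[0,0,0],"jaw":8.7},
    {"offset":[-8.5,6.6,0],"delta_rot":[0,0,0],"jaw":8.7},
    {"offset":[-8.5,6.6,0],"delta_rot":[0,0,0],"jaw":8.7},
    {"offset":[-8.5,6.6,0],"delta_rot":[0,0,0],"jaw":8.7}
  ]
}}

```text
time: 1.48
position: [0.4233, 0.2536, 0.2224]
tool_rot: [0.751, 0.66, -0.0, -0.0]
ft_force: [-0.6, 0.2, 0.8]
grip_width: 0.0872
```

```bash
python3 - <<'E'
from h import *
ob=get_obs();im=camera('wrist');cv2.imwrite('pics/w1.png',im[:,:,::-1]);np.savez('w1.npz',T=wpose(ob));print(ob['position'],ob['time'])
E
```

```text
[0.42333469 0.25360072 0.22242593] 1.4833
```

View pics/w1.png

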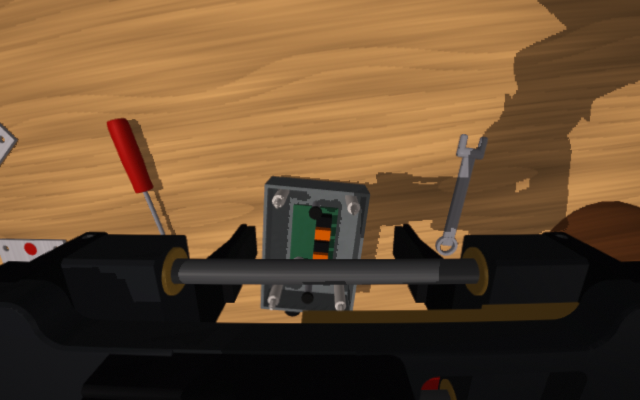

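The wrist view shows the box at about (315,245). All four studs are visible, near (279,200), (352,208), (273,300) and (341,305). I'll enlarge it.

```bash
python3 - <<'E'
import cv2
im=cv2.imread('pics/w1.png');a=cv2.resize(im[170:320,250:380],None,fx=4,fy=4,interpolation=cv2.INTER_CUBIC);cv2.imwrite('pics/w1c.png',a)
E
```

```text
(no output)
```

View pics/w1c.png

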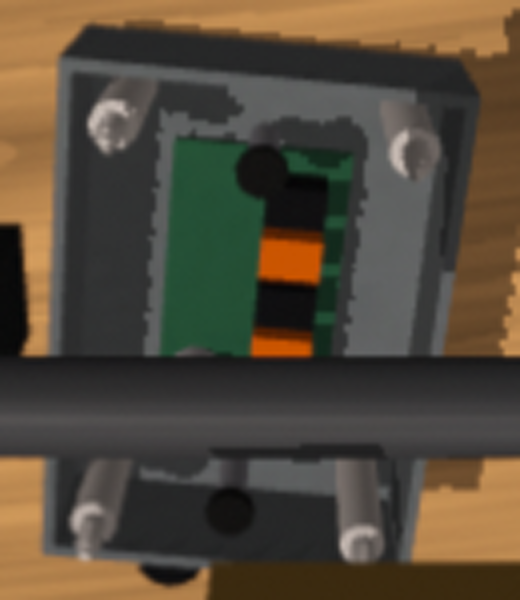

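The bar hides the middle of the box, so I'll shift forward for a clean view.

```bash
python3 - <<'E'
from h import *
plan_to([0.56,0.215,0.222],82.5)
E
```

```text
off cm [-2.07 14.04  0.04] dist 14.19 rotvec deg [-0.03 -0.    0.11] yaw now 82.61
```

Request:
{"fn": "drive_tool", "kwargs": {
  "plan": [
    {"offset":[-0.5,3.5,0],"delta_rot":[0,0,0],"jaw":8.7},
    {"offset":[-1,7,0],"delta_rot":[0,0,0],"jaw":8.7},
    {"offset":[-1.5,10.5,0],"delta_rot":[0,0,0],"jaw":8.7},
    {"offset":[-2,13,0],"delta_rot":[0,0,0],"jaw":8.7},
    {"offset":[-2,14,0],"delta_rot":[0,0,0],"jaw":8.7},
    {"offset":[-2,14,0],"delta_rot":[0,0,0],"jaw":8.7},
    {"offset":[-2,14,0],"delta_rot":[0,0,0],"jaw":8.7},
    {"offset":[-2,14,0],"delta_rot":[0,0,0],"jaw":8.7}
  ]
}}

```text
time: 2.2
position: [0.5581, 0.2152, 0.2221]
tool_rot: [0.751, 0.66, -0.001, -0.001]
ft_force: [-0.0, 0.8, 0.3]
grip_width: 0.0869
```

```bash
python3 - <<'E'
from h import *
ob=get_obs();im=camera('wrist')[:,:,::-1];cv2.imwrite('pics/w2.png',im);np.savez('w2.npz',T=wpose(ob));print(ob['position'],ob['time'])
a=cv2.resize(im[60:250,240:400],None,fx=3,fy=3,interpolation=cv2.INTER_CUBIC);cv2.imwrite('pics/w2c.png',a)
plan_to([0.565,-0.225,0.17],82.5)
E
```

```text
[0.558085   0.21524699 0.22214982] 2.2
off cm [-43.57   6.37   5.24] dist 44.34 rotvec deg [-0.13  0.02  0.08] yaw now 82.58
```

View pics/w2c.png

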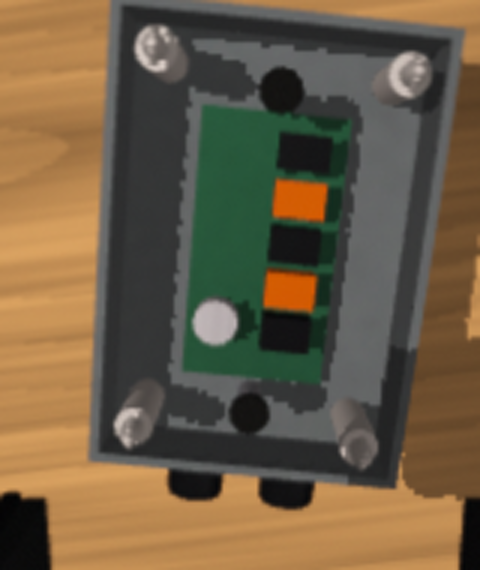

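The crop shows the four studs at about (157,48), (410,76), (135,427) and (358,447), and the two black pads at (281,90) and (249,412). I'll cast these onto their heights and check against the known spacing.

```bash
cat >> h.py <<'E'
def fit2(local,world):
    """rigid 2-D fit local->world; returns yaw deg, centre, residual"""
    l=np.array(local)[:,:2];w=np.array(world)[:,:2];lm=l.mean(0);wm=w.mean(0)
    a=l-lm;b=w-wm
    y=np.arctan2((a[:,0]*b[:,1]-a[:,1]*b[:,0]).sum(),(a*b).sum())
    Q=np.array([[np.cos(y),-np.sin(y)],[np.sin(y),np.cos(y)]])
    t=wm-Q@lm; r=w-(l@Q.T+t)
    return np.degrees(y),t,r
E
python3 - <<'E'
from h import *
im=cv2.imread('pics/w2.png');c=calibration('wrist');T=np.load('w2.npz')['T']
crop=lambda L:[(240+(x+.5)/3-.5,60+(y+.5)/3-.5) for x,y in L]
pad=onz(c,crop([(281,90),(249,412)]),0.072,T);print('pads',pad.round(4),np.linalg.norm(pad[0]-pad[1]).round(4),pad.mean(0).round(4))
S=crop([(157,48),(410,76),(135,427),(358,447)])
for z in (.068,.074,.08,.085):
    P=onz(c,S,z,T)
    # image top = near robot = -x ; image right = +y
    yaw,t,r=fit2([(-70e-3,-45e-3),(-70e-3,45e-3),(70e-3,-45e-3),(70e-3,45e-3)],P)
    print(z,yaw.round(2),t.round(4),(r*1e3).round(1).tolist())
d=pad[1]-pad[0];print('pad yaw',np.degrees(np.arctan2(d[1],d[0])))
o=np.hstack([cv2.resize(im[int(y)-16:int(y)+16,int(x)-16:int(x)+16],None,fx=6,fy=6,interpolation=cv2.INTER_CUBIC) for x,y in S])
cv2.imwrite('pics/w2s.png',o);print([(int(x)-16,int(y)-16) for x,y in S])
E
```

```text
pads [[0.4581 0.2381 0.072 ]
 [0.5737 0.2115 0.072 ]] 0.1186 [0.5159 0.2248 0.072 ]
0.068 -12.98 [0.5168 0.2248] [[-0.3, 0.1], [0.2, -0.2], [0.3, 0.5], [-0.2, -0.5]]
0.074 -12.98 [0.5161 0.2249] [[1.2, 0.6], [1.3, -1.3], [-0.8, 1.7], [-1.7, -1.0]]
0.08 -12.98 [0.5154 0.2249] [[2.7, 1.1], [2.4, -2.4], [-1.9, 2.8], [-3.2, -1.5]]
0.085 -12.98 [0.5149 0.2249] [[3.9, 1.6], [3.3, -3.3], [-2.9, 3.7], [-4.4, -2.0]]
pad yaw -12.967012774450975
[(276, 59), (360, 69), (268, 186), (343, 192)]
```

View pics/w2s.png

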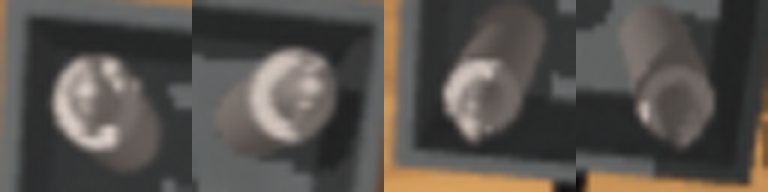

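Request:
{"fn": "drive_tool", "kwargs": {
  "plan": [
    {"offset":[-4,0.6,0],"delta_rot":[0,0,0],"jaw":8.7},
    {"offset":[-8,1.2,0],"delta_rot":[0,0,0],"jaw":8.7},
    {"offset":[-12,1.8,0],"delta_rot":[0,0,0],"jaw":8.7},
    {"offset":[-16,2.4,0],"delta_rot":[0,0,0],"jaw":8.7},
    {"offset":[-20,3,0],"delta_rot":[0,0,0],"jaw":8.7},
    {"offset":[-24,3.5,0],"delta_rot":[0,0,0],"jaw":8.7},
    {"offset":[-28,4.1,0],"delta_rot":[0,0,0],"jaw":8.7},
    {"offset":[-32,4.7,0],"delta_rot":[0,0,0],"jaw":8.7}
  ]
}}

```text
time: 2.92
position: [0.5638, -0.1094, 0.223]
tool_rot: [0.752, 0.66, -0.0, -0.0]
ft_force: [1.0, 0.1, -0.2]
grip_width: 0.0872
```

The box centre is at (0.5165, 0.2248) with yaw -12.97°. The four shoulders fit within 0.5 mm, and the pads agree. Now a wrist view of the cover.

```bash
python3 - <<'E'
from h import *
plan_to([0.61,-0.238,0.18],82.5)
E
```

```text
off cm [-12.15   6.25   4.29] dist 14.32 rotvec deg [-0.03 -0.03  0.06] yaw now 82.56
```

Request:
{"fn": "drive_tool", "kwargs": {
  "plan": [
    {"offset":[-3,1.5,1],"delta_rot":[0,0,0],"jaw":8.7},
    {"offset":[-6,3,2],"delta_rot":[0,0,0],"jaw":8.7},
    {"offset":[-9,4.5,3],"delta_rot":[0,0,0],"jaw":8.7},
    {"offset":[-11,5.6,3.8],"delta_rot":[0,0,0],"jaw":8.7},
    {"offset":[-12.1,6.2,4.3],"delta_rot":[0,0,0],"jaw":8.7},
    {"offset":[-12.1,6.2,4.3],"delta_rot":[0,0,0],"jaw":8.7},
    {"offset":[-12.1,6.2,4.3],"delta_rot":[0,0,0],"jaw":8.7},
    {"offset":[-12.1,6.2,4.3],"delta_rot":[0,0,0],"jaw":8.7}
  ]
}}

```text
time: 3.58
position: [0.6102, -0.2349, 0.18]
tool_rot: [0.751, 0.66, 0.0, -0.001]
ft_force: [0.9, 1.3, -0.4]
grip_width: 0.0868
```

```bash
python3 - <<'E'
from h import *
ob=get_obs();im=camera('wrist')[:,:,::-1];cv2.imwrite('pics/w3.png',im);np.savez('w3.npz',T=wpose(ob));print(ob['position'],ob['time'])
E
```

```text
[ 0.61021253 -0.23493465  0.17996346] 3.5833
```

View pics/w3.png

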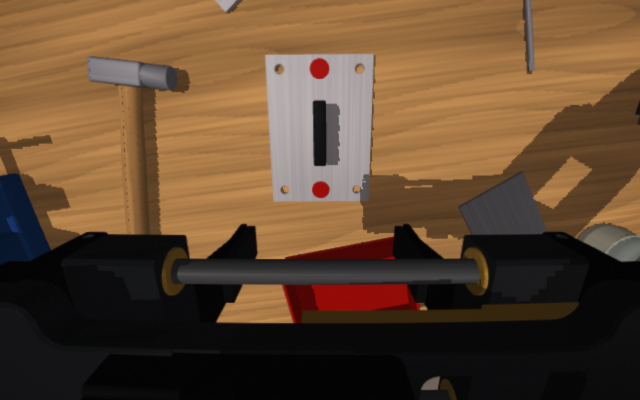

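The cover appears with red spots at (319,68) and (321,190), and holes near (279,69), (360,69), (285,189) and (356,188).

```bash
python3 - <<'E'
from h import *
im=cv2.imread('pics/w3.png');c=calibration('wrist');T=np.load('w3.npz')['T']
hsv=cv2.cvtColor(im,cv2.COLOR_BGR2HSV)
m=(((hsv[...,0]<10)|(hsv[...,0]>170))&(hsv[...,1]>150)&(hsv[...,2]>80)).astype(np.uint8)
n,l,st,ce=cv2.connectedComponentsWithStats(m)
red=[ce[i] for i in range(1,n) if 100<st[i,4]<600 and 250<ce[i][0]<380 and ce[i][1]<220]
print(red); P=onz(c,red,.005,T); print(P.round(4),np.linalg.norm(P[0]-P[1]))
# holes: saturated non-grey inside the plate
H=[]
for x,y in [(279,69),(360,69),(285,189),(356,188)]:
    w=hsv[y-7:y+8,x-7:x+8]; mm=((w[...,1]>60)).astype(np.uint8)
    n,l,st,ce=cv2.connectedComponentsWithStats(mm); i=l[7,7] if l[7,7] else 1+np.argmax(st[1:,4]); H.append(ce[i]+[x-7,y-7]);print(st[i])
Q=onz(c,H,.005,T)
L=[(-.07,-.045),(-.07,.045),(.07,-.045),(.07,.045)]
for pts,loc in ((Q,L),(np.r_[Q,P],L+[(-.07,0),(.07,0)])):
    y,t,r=fit2(loc,pts);print(y,t.round(4),(r*1e3).round(1).tolist())
y,t,r=fit2([(-.07,0),(.07,0)],P);print('red',y,t)
# rib top rect
g=((hsv[...,2]<45)).astype(np.uint8);g[:, :300]=0;g[:,345:]=0;g[180:]=0
n,l,st,ce=cv2.connectedComponentsWithStats(g);i=1+np.argmax(st[1:,4]);print('rib',st[i],ce[i])
cn=cv2.findContours((l==i).astype(np.uint8),0,2)[0][0];b=cv2.boxPoints(cv2.minAreaRect(cn));print(b, onz(c,b,.035,T).round(4))
for q in (y,y+90): plan_to([t[0],t[1],0.10],q)
a=cv2.resize(im[40:215,250:390],None,fx=3,fy=3);cv2.imwrite('pics/w3c.png',a)
E
```

```text
[array([319.03050847,  68.27457627]), array([320.22119816, 189.29493088])]
[[ 0.4842 -0.2239  0.005 ]
 [ 0.6232 -0.2413  0.005 ]] 0.14003070113620839
[ 4  3  8  9 59]
[ 2  2  9 10 62]
[ 3  4  8  7 46]
[ 4  4  8  8 46]
-7.046807794148516 [ 0.5536 -0.2323] [[0.6, 0.4], [0.5, -0.4], [-0.3, 0.3], [-0.8, -0.2]]
-7.06632918562304 [ 0.5536 -0.2324] [[0.5, 0.4], [0.5, -0.3], [-0.4, 0.4], [-0.8, -0.1], [0.1, -0.1], [0.1, -0.3]]
red -7.12106438694327 [ 0.55372019 -0.23259117]
rib [314 101  12  65 761] [319.56110381 132.49934297]
[[313.99997 101.     ]
 [324.99997 101.     ]
 [324.99997 165.     ]
 [313.99997 165.     ]] [[ 0.5195 -0.2334  0.035 ]
 [ 0.521  -0.222   0.035 ]
 [ 0.5881 -0.2308  0.035 ]
 [ 0.5866 -0.2429  0.035 ]]
off cm [-0.5  -5.66  8.03] dist 9.83 rotvec deg [-5.000e-02 -1.000e-02  8.971e+01] yaw now 82.59
off cm [-0.5  -5.66  8.03] dist 9.83 rotvec deg [-0.02 -0.04 -0.29] yaw now 82.59
```

View pics/w3c.png

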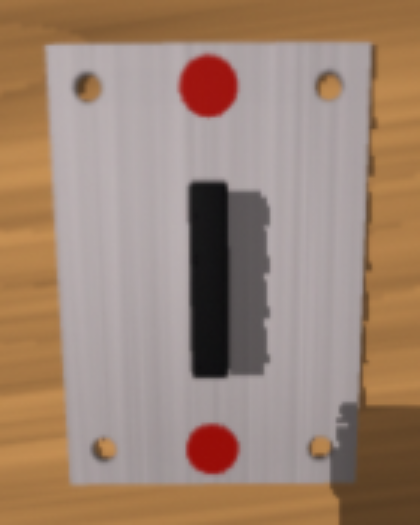

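The cover is at (0.5537, -0.2325) with yaw -7.07°. The six marks fit within 0.9 mm, and the enlarged crop confirms the holes, spots and rib. Moving above the rib.

Request:
{"fn": "drive_tool", "kwargs": {
  "plan": [
    {"offset":[-0.1,-1.2,2],"delta_rot":[0,0,0],"jaw":5},
    {"offset":[-0.2,-2.4,4],"delta_rot":[0,0,0],"jaw":5},
    {"offset":[-0.3,-3.6,6],"delta_rot":[0,0,0],"jaw":5},
    {"offset":[-0.4,-4.8,8.5],"delta_rot":[0,0,-0.3],"jaw":5},
    {"offset":[-0.5,-5.7,11],"delta_rot":[0,0,-0.3],"jaw":5},
    {"offset":[-0.5,-5.7,12],"delta_rot":[0,0,-0.3],"jaw":5},
    {"offset":[-0.5,-5.7,12],"delta_rot":[0,0,-0.3],"jaw":5},
    {"offset":[-0.5,-5.7,12],"delta_rot":[0,0,-0.3],"jaw":5}
  ]
}}

```text
time: 4.3
position: [0.5548, -0.2343, 0.0603]
tool_rot: [0.75, 0.662, 0.0, 0.001]
ft_force: [0.3, -0.9, 0.3]
grip_width: 0.0506
```

```bash
python3 - <<'E'
from h import *
plan_to([0.5537,-0.2325,0.010],82.93)
E
```

```text
off cm [ 0.17 -0.14  5.03] dist 5.03 rotvec deg [ 0.07  0.02 -0.09] yaw now 82.84
```

Request:
{"fn": "drive_tool", "kwargs": {
  "plan": [
    {"offset":[0.1,-0.1,0.7],"delta_rot":[0,0,0],"jaw":5},
    {"offset":[0.15,-0.1,1.5],"delta_rot":[0,0,0],"jaw":5},
    {"offset":[0.15,-0.1,2.3],"delta_rot":[0,0,0],"jaw":5},
    {"offset":[0.15,-0.1,3.1],"delta_rot":[0,0,0],"jaw":5},
    {"offset":[0.15,-0.1,3.9],"delta_rot":[0,0,0],"jaw":5},
    {"offset":[0.15,-0.1,4.5],"delta_rot":[0,0,0],"jaw":5},
    {"offset":[0.15,-0.1,4.9],"delta_rot":[0,0,0],"jaw":5},
    {"offset":[0.15,-0.1,5],"delta_rot":[0,0,0],"jaw":5}
  ]
}}

```text
time: 4.97
position: [0.5523, -0.2328, 0.0084]
tool_rot: [0.75, 0.661, -0.0, -0.001]
ft_force: [-0.4, -0.6, 0.8]
grip_width: 0.0503
```

```bash
python3 - <<'E'
from h import *
print(get_obs()['ft_force']);plan_to([0.5537,-0.2325,0.010],82.93)
E
```

```text
[-0.41291512 -0.57946129  0.79521477]
off cm [ 0.04  0.13 -0.16] dist 0.21 rotvec deg [-0.09 -0.05 -0.16] yaw now 82.77
```

Request:
{"fn": "drive_tool", "kwargs": {
  "plan": [
    {"offset":[0,0,-0.1],"delta_rot":[0,0,0],"jaw":3},
    {"offset":[0,0,-0.1],"delta_rot":[0,0,0],"jaw":2},
    {"offset":[0,0,-0.1],"delta_rot":[0,0,0],"jaw":1},
    {"offset":[0,0,-0.1],"delta_rot":[0,0,0],"jaw":0.5},
    {"offset":[0,0,-0.1],"delta_rot":[0,0,0],"jaw":0.5},
    {"offset":[0,0,-0.1],"delta_rot":[0,0,0],"jaw":0.5},
    {"offset":[0,0,-0.1],"delta_rot":[0,0,0],"jaw":0.5},
    {"offset":[0,0,-0.1],"delta_rot":[0,0,0],"jaw":0.5}
  ],
  "squeeze": 45
}}

```text
time: 5.63
position: [0.553, -0.2331, 0.0108]
tool_rot: [0.75, 0.661, 0.0, 0.0]
ft_force: [-0.1, 0.0, 1.8]
grip_width: 0.0138
```

```bash
python3 - <<'E'
from h import *
ob=get_obs();print(ob['ft_force'],ob['moment'],ob['position'])
plan_to([0.5537,-0.2325,0.12],82.93)
E
```

```text
[-0.10940059  0.00803809  1.81631056] [0.05695736 0.05309895 0.02894301] [ 0.55298537 -0.23307512  0.01078248]
off cm [  0.06   0.07 -10.92] dist 10.92 rotvec deg [ 0.01  0.01 -0.14] yaw now 82.79
```

Gripped at 13.8 mm. Lifting.

Request:
{"fn": "drive_tool", "kwargs": {
  "plan": [
    {"offset":[0,0,-0.5],"delta_rot":[0,0,0],"jaw":0.5},
    {"offset":[0,0,-1.5],"delta_rot":[0,0,0],"jaw":0.5},
    {"offset":[0,0,-3.5],"delta_rot":[0,0,0],"jaw":0.5},
    {"offset":[0,0,-6],"delta_rot":[0,0,0],"jaw":0.5},
    {"offset":[0,0,-8.5],"delta_rot":[0,0,0],"jaw":0.5},
    {"offset":[0,0,-11],"delta_rot":[0,0,0],"jaw":0.5},
    {"offset":[0,0,-13],"delta_rot":[0,0,0],"jaw":0.5},
    {"offset":[0,0,-14],"delta_rot":[0,0,0],"jaw":0.5}
  ]
}}

```text
time: 6.3
position: [0.5539, -0.2337, 0.1539]
tool_rot: [0.75, 0.661, 0.001, 0.002]
ft_force: [0.4, 0.1, -2.6]
grip_width: 0.0135
```

```bash
python3 - <<'E'
from h import *
ob=get_obs();print(ob['ft_force'],ob['moment'],ob['position'])
plan_to([0.5165,0.2248,0.15],77.03)
E
```

```text
[ 0.42033223  0.14781282 -2.6138132 ] [-0.03936825 -0.07517992 -0.01066592] [ 0.55394277 -0.23368314  0.15394016]
off cm [45.02 -9.47  0.26] dist 46.0 rotvec deg [0.25 0.11 5.75] yaw now 82.78
```

Request:
{"fn": "drive_tool", "kwargs": {
  "plan": [
    {"offset":[2,-0.4,0],"delta_rot":[0,0,0.5],"jaw":0.5},
    {"offset":[5,-1,0],"delta_rot":[0,0,1],"jaw":0.5},
    {"offset":[9,-1.9,0],"delta_rot":[0,0,1.5],"jaw":0.5},
    {"offset":[13,-2.7,0],"delta_rot":[0,0,2],"jaw":0.5},
    {"offset":[17,-3.6,0],"delta_rot":[0,0,3],"jaw":0.5},
    {"offset":[21,-4.4,0],"delta_rot":[0,0,4],"jaw":0.5},
    {"offset":[25,-5.3,0],"delta_rot":[0,0,5],"jaw":0.5},
    {"offset":[29,-6.1,0],"delta_rot":[0,0,5.7],"jaw":0.5}
  ]
}}

```text
time: 6.97
position: [0.5275, 0.0642, 0.1503]
tool_rot: [0.783, 0.623, -0.001, -0.001]
ft_force: [0.0, 0.1, -2.2]
grip_width: 0.0139
```

```bash
python3 - <<'E'
from h import *
plan_to([0.5165,0.2248,0.15],77.03)
E
```

```text
off cm [15.4  -4.68  0.03] dist 16.1 rotvec deg [-0.09  0.01 -0.03] yaw now 77.0
```

Request:
{"fn": "drive_tool", "kwargs": {
  "plan": [
    {"offset":[3.5,-1.1,0],"delta_rot":[0,0,0],"jaw":0.5},
    {"offset":[7,-2.1,0],"delta_rot":[0,0,0],"jaw":0.5},
    {"offset":[10,-3,0],"delta_rot":[0,0,0],"jaw":0.5},
    {"offset":[12.5,-3.8,0],"delta_rot":[0,0,0],"jaw":0.5},
    {"offset":[14.5,-4.4,0],"delta_rot":[0,0,0],"jaw":0.5},
    {"offset":[15.4,-4.7,0],"delta_rot":[0,0,0],"jaw":0.5},
    {"offset":[15.4,-4.7,0],"delta_rot":[0,0,0],"jaw":0.5},
    {"offset":[15.4,-4.7,0],"delta_rot":[0,0,0],"jaw":0.5}
  ]
}}

```text
time: 7.63
position: [0.517, 0.2225, 0.1502]
tool_rot: [0.782, 0.624, -0.001, 0.0]
ft_force: [0.1, 0.0, -1.9]
grip_width: 0.0136
```

```bash
python3 - <<'E'
from h import *
ob=get_obs()
for n in ('wrist','scene','top'):
    im=camera(n)[:,:,::-1];cv2.imwrite(f'pics/{n}4.png',im)
np.savez('w4.npz',T=wpose(ob),P=toolpose(ob))
plan_to([0.5165,0.2248,0.15],77.03)
E
```

```text
off cm [ 0.3  -0.18  0.04] dist 0.35 rotvec deg [-0.02  0.04 -0.04] yaw now 76.99
```

View pics/wrist4.png

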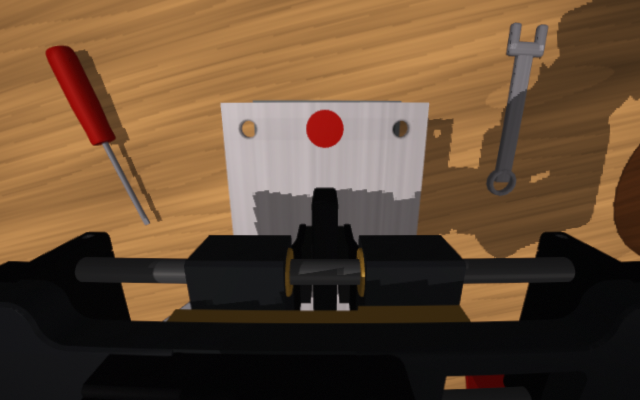

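The wrist view shows the near end of the held cover: red spot at (325,128), holes at (248,129) and (401,129). From these I'll get the cover's pose in the hand.

```bash
cat > held.py <<'E'
from h import *
def held(f,npz,zoff=0.0048,show=True):
    im=cv2.imread(f);c=calibration('wrist');d=np.load(npz);T=d['T'];P=d['P']
    hsv=cv2.cvtColor(im,cv2.COLOR_BGR2HSV)
    m=(((hsv[...,0]<10)|(hsv[...,0]>170))&(hsv[...,1]>150)&(hsv[...,2]>80)).astype(np.uint8);m[:,:290]=0;m[:,360:]=0;m[230:]=0
    n,l,st,ce=cv2.connectedComponentsWithStats(m);i=1+np.argmax(st[1:,4]);red=ce[i]
    H=[red]
    gray=hsv[...,2].astype(float)
    for s in (-1,1):
        x=int(round(red[0]+s*76));y=int(round(red[1]))
        w=hsv[y-13:y+14,x-13:x+14]; mm=((w[...,1]>45)|(w[...,2]<110)).astype(np.uint8)
        n,l,st,ce=cv2.connectedComponentsWithStats(mm);i=1+np.argmax(st[1:,4]);print('hole',st[i],(ce[i]+[x-13,y-13]).round(1));H.append(ce[i]+[x-13,y-13])
    z=P[2,3]-zoff   # world z of cover top
    Q=onz(c,H,z,T)
    y,t,r=fit2([(-.07,0),(-.07,-.045),(-.07,.045)],Q)
    print('red',red.round(1),'cover yaw',y.round(2),'centre',t.round(4),'res mm',(r*1e3).round(1).tolist(),'rel TCP mm (tool axes)',(P[:3,:3].T@(np.r_[t,P[2,3]]-P[:3,3])*1e3).round(1))
    return y,t
E
python3 - <<'E'
from held import *
for z in (0.003,0.0048,0.007): held('pics/wrist4.png','w4.npz',z)
im=cv2.imread('pics/wrist4.png');cv2.imwrite('pics/w4c.png',cv2.resize(im[90:250,200:440],None,fx=3.3,fy=3.3,interpolation=cv2.INTER_CUBIC))
a=cv2.imread('pics/scene4.png')[180:280,320:450];cv2.imwrite('pics/s4c.png',cv2.resize(a,None,fx=5,fy=5,interpolation=cv2.INTER_CUBIC))
E
```

```text
hole [  5   5  16  18 221] [247.8 128.6]
hole [  5   6  17  17 218] [400.1 128.6]
red [324.4 128.3] cover yaw -12.82 centre [0.5173 0.2227] res mm [[0.0, 0.2], [0.2, 0.8], [-0.2, -1.0]] rel TCP mm (tool axes) [ 0.3  0.3 -0. ]
hole [  5   5  16  18 221] [247.8 128.6]
hole [  5   6  17  17 218] [400.1 128.6]
red [324.4 128.3] cover yaw -12.82 centre [0.5174 0.2227] res mm [[0.0, 0.2], [0.1, 0.4], [-0.1, -0.6]] rel TCP mm (tool axes) [ 0.3  0.4 -0. ]
hole [  5   5  16  18 221] [247.8 128.6]
hole [  5   6  17  17 218] [400.1 128.6]
red [324.4 128.3] cover yaw -12.82 centre [0.5175 0.2226] res mm [[0.0, 0.2], [-0.0, -0.2], [0.0, -0.0]] rel TCP mm (tool axes) [ 0.3  0.5 -0. ]
```

View pics/w4c.png

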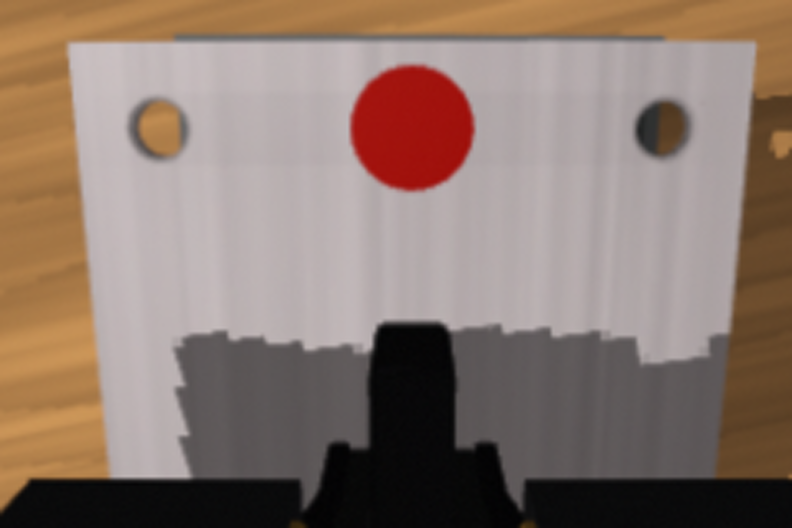

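View pics/s4c.png

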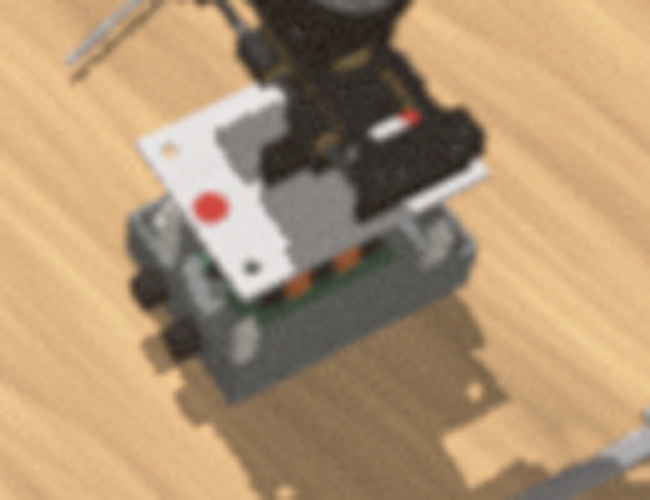

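```bash
python3 - <<'E'
from h import *
for i in range(5):
    ob=get_obs();print(ob['time'],ob['position'].round(4),ob['q'].round(4),ob['ft_force'].round(1));camera('top')
E
```

```text
7.7833 [0.5176 0.2214 0.1504] [ 2.0610e-01  5.4010e-01  1.6593e+00 -6.0000e-04  9.4290e-01 -1.1372e+00] [-0.3 -0.2 -3.2]
7.8333 [0.5177 0.2214 0.1505] [ 2.0600e-01  5.4010e-01  1.6591e+00 -4.0000e-04  9.4290e-01 -1.1372e+00] [ 0.1 -0.3 -3.2]
7.8833 [0.5177 0.2216 0.1505] [ 2.0610e-01  5.4000e-01  1.6590e+00 -3.0000e-04  9.4290e-01 -1.1371e+00] [ 0.4 -0.1 -2.5]
7.9333 [0.5177 0.2217 0.1506] [ 2.0640e-01  5.4010e-01  1.6589e+00 -2.0000e-04  9.4290e-01 -1.1370e+00] [-0.8  1.  -3. ]
7.9833 [0.5177 0.2219 0.1506] [ 2.0670e-01  5.4010e-01  1.6588e+00 -1.0000e-04  9.4280e-01 -1.1370e+00] [-0.9 -0.  -3.5]
```

The arm sways slowly by about 1 mm, so I'll settle before each measurement. Next I move into line and lower to just above the stud tips.

Request:
{"fn": "drive_tool", "kwargs": {
  "plan": [
    {"offset":[0.1,-0.1,0.7],"delta_rot":[0,0,-0.1],"jaw":0.5},
    {"offset":[0.2,-0.15,1.5],"delta_rot":[0,0,-0.1],"jaw":0.5},
    {"offset":[0.25,-0.2,2.3],"delta_rot":[0,0,-0.1],"jaw":0.5},
    {"offset":[0.25,-0.2,3.1],"delta_rot":[0,0,-0.1],"jaw":0.5},
    {"offset":[0.25,-0.2,3.8],"delta_rot":[0,0,-0.1],"jaw":0.5},
    {"offset":[0.25,-0.2,4.3],"delta_rot":[0,0,-0.1],"jaw":0.5},
    {"offset":[0.25,-0.2,4.5],"delta_rot":[0,0,-0.1],"jaw":0.5},
    {"offset":[0.25,-0.2,4.5],"delta_rot":[0,0,-0.1],"jaw":0.5}
  ]
}}

```text
time: 8.7
position: [0.5157, 0.2257, 0.1047]
tool_rot: [0.782, 0.624, -0.001, -0.0]
ft_force: [-0.5, 0.2, -2.5]
grip_width: 0.0138
```

```bash
python3 - <<'E'
from h import *
for i in range(6): camera('scene');print(get_obs()['position'].round(4))
ob=get_obs();np.savez('w5.npz',T=wpose(ob),P=toolpose(ob))
im=camera('wrist')[:,:,::-1];cv2.imwrite('pics/wrist5.png',im)
cv2.imwrite('pics/scene5.png',camera('scene')[:,:,::-1]);cv2.imwrite('pics/top5.png',camera('top')[:,:,::-1])
from held import *
held('pics/wrist5.png','w5.npz',0.0065)
plan_to([0.5165,0.2248,0.10],77.03)
cv2.imwrite('pics/w5c.png',cv2.resize(im[90:250,200:440],None,fx=3.3,fy=3.3,interpolation=cv2.INTER_CUBIC))
a=cv2.imread('pics/scene5.png')[180:280,320:450];cv2.imwrite('pics/s5c.png',cv2.resize(a,None,fx=5,fy=5,interpolation=cv2.INTER_CUBIC))
E
```

```text
[0.516  0.2258 0.1052]
[0.5163 0.2259 0.1056]
[0.5164 0.2259 0.1058]
[0.5165 0.2259 0.106 ]
[0.5164 0.2259 0.106 ]
[0.5164 0.2259 0.106 ]
hole [  5   6  16  17 192] [247.3 129. ]
hole [  6   5  16  18 219] [400.4 128.6]
red [324.4 128.3] cover yaw -12.68 centre [0.517  0.2261] res mm [[-0.1, 0.2], [-0.0, -0.3], [0.1, 0.0]] rel TCP mm (tool axes) [0.4 0.5 0. ]
off cm [-0.09  0.05  0.58] dist 0.59 rotvec deg [ 0.03 -0.01  0.15] yaw now 77.18
```

View pics/w5c.png

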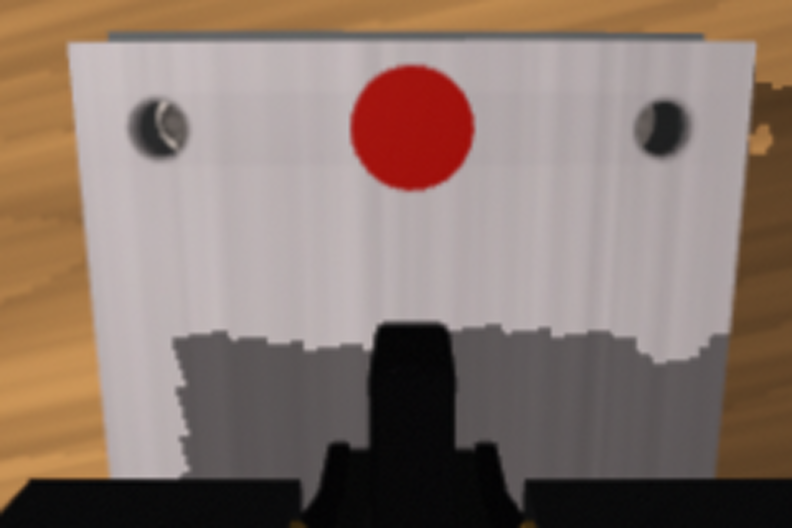

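View pics/s5c.png

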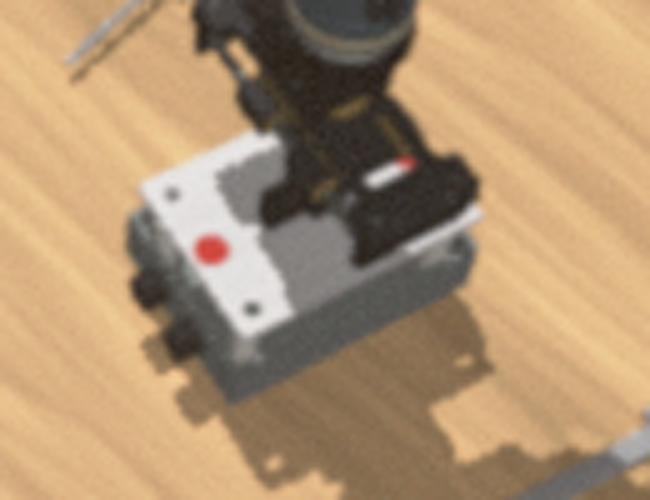

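Cover centre is (0.5170, 0.2261), and the box sits about 1.3 mm to its tool -x side. The stud crescents in the two holes agree. I'll correct that and lower onto the cones.

Request:
{"fn": "drive_tool", "kwargs": {
  "plan": [
    {"offset":[-0.1,0,0],"delta_rot":[0,0,0.2],"jaw":0.5},
    {"offset":[-0.13,-0.02,0.2],"delta_rot":[0,0,0.2],"jaw":0.5},
    {"offset":[-0.13,-0.02,0.5],"delta_rot":[0,0,0.2],"jaw":0.5},
    {"offset":[-0.13,-0.02,0.8],"delta_rot":[0,0,0.2],"jaw":0.5},
    {"offset":[-0.13,-0.02,1.0],"delta_rot":[0,0,0.2],"jaw":0.5},
    {"offset":[-0.13,-0.02,1.15],"delta_rot":[0,0,0.2],"jaw":0.5},
    {"offset":[-0.13,-0.02,1.2],"delta_rot":[0,0,0.2],"jaw":0.5},
    {"offset":[-0.13,-0.02,1.2],"delta_rot":[0,0,0.2],"jaw":0.5}
  ]
}}

```text
time: 9.82
position: [0.5154, 0.2245, 0.0932]
tool_rot: [0.783, 0.622, -0.0, -0.0]
ft_force: [0.2, 0.7, -3.3]
grip_width: 0.0136
```

```bash
python3 - <<'E'
from h import *
for i in range(4): camera('scene');print(get_obs()['position'].round(4),get_obs()['ft_force'].round(1))
ob=get_obs();np.savez('w6.npz',T=wpose(ob),P=toolpose(ob))
im=camera('wrist')[:,:,::-1];cv2.imwrite('pics/wrist6.png',im)
cv2.imwrite('pics/scene6.png',camera('scene')[:,:,::-1])
from held import *
held('pics/wrist6.png','w6.npz',0.0065)
cv2.imwrite('pics/w6c.png',cv2.resize(im[90:250,200:440],None,fx=3.3,fy=3.3,interpolation=cv2.INTER_CUBIC))
a=cv2.imread('pics/scene6.png')[180:280,320:450];cv2.imwrite('pics/s6c.png',cv2.resize(a,None,fx=5,fy=5,interpolation=cv2.INTER_CUBIC))
E
```

```text
[0.5156 0.2246 0.0934] [-0.1 -0.3 -2.5]
[0.5156 0.2246 0.0936] [-0.4 -0.1 -2.4]
[0.5157 0.2246 0.0936] [-0.9 -0.2 -2.2]
[0.5157 0.2246 0.0937] [ 0.3  1.1 -3.4]
hole [  5   6  16  17 148] [247.2 128.9]
hole [  6   6  16  17 143] [401.5 128.6]
red [324.4 128.2] cover yaw -12.92 centre [0.5163 0.225 ] res mm [[-0.1, 0.1], [-0.1, -0.5], [0.2, 0.5]] rel TCP mm (tool axes) [0.5 0.5 0. ]
```

View pics/w6c.png

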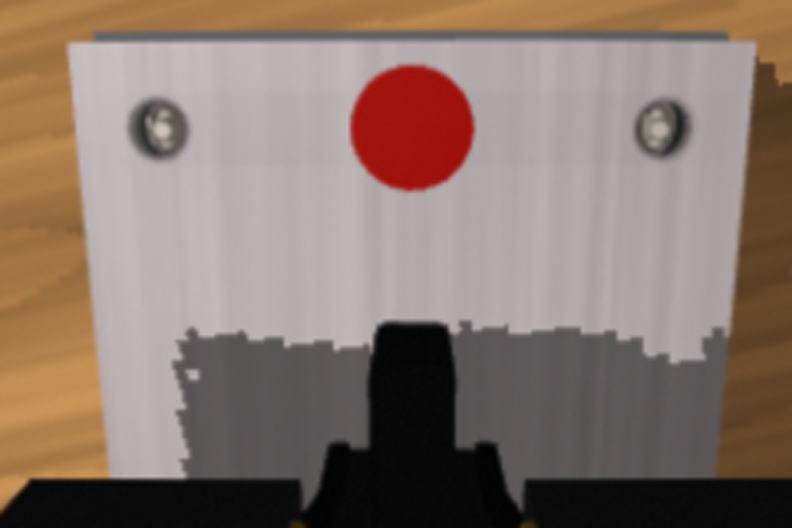

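View pics/s6c.png

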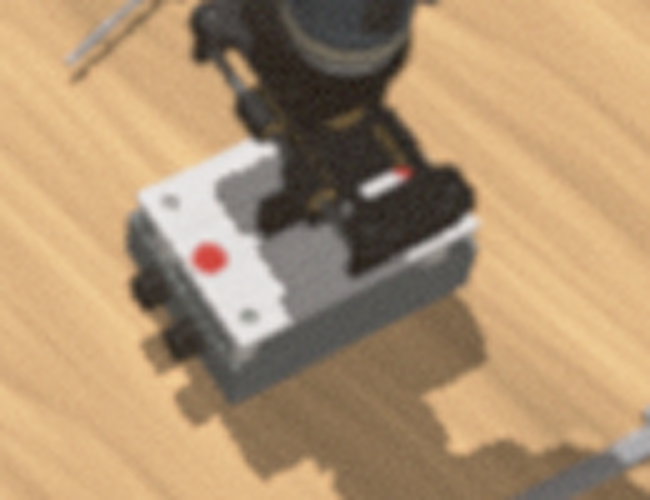

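The stud tips sit centred in both near holes, and the far ones in the scene view also show white. Lowering slowly.

Request:
{"fn": "drive_tool", "kwargs": {
  "plan": [
    {"offset":[0,0,0.05],"delta_rot":[0,0,0],"jaw":0.5},
    {"offset":[0,0,0.1],"delta_rot":[0,0,0],"jaw":0.5},
    {"offset":[0,0,0.15],"delta_rot":[0,0,0],"jaw":0.5},
    {"offset":[0,0,0.2],"delta_rot":[0,0,0],"jaw":0.5},
    {"offset":[0,0,0.25],"delta_rot":[0,0,0],"jaw":0.5},
    {"offset":[0,0,0.3],"delta_rot":[0,0,0],"jaw":0.5},
    {"offset":[0,0,0.35],"delta_rot":[0,0,0],"jaw":0.5},
    {"offset":[0,0,0.4],"delta_rot":[0,0,0],"jaw":0.5}
  ]
}}

```text
time: 10.78
position: [0.5158, 0.2246, 0.0896]
tool_rot: [0.783, 0.622, 0.0, 0.0]
ft_force: [1.1, -0.6, -2.2]
grip_width: 0.0137
```

Request:
{"fn": "drive_tool", "kwargs": {
  "plan": [
    {"offset":[0,0,0.04],"delta_rot":[0,0,0],"jaw":0.5},
    {"offset":[0,0,0.08],"delta_rot":[0,0,0],"jaw":0.5},
    {"offset":[0,0,0.12],"delta_rot":[0,0,0],"jaw":0.5},
    {"offset":[0,0,0.16],"delta_rot":[0,0,0],"jaw":0.5},
    {"offset":[0,0,0.2],"delta_rot":[0,0,0],"jaw":0.5},
    {"offset":[0,0,0.2],"delta_rot":[0,0,0],"jaw":0.5},
    {"offset":[0,0,0.2],"delta_rot":[0,0,0],"jaw":0.5},
    {"offset":[0,0,0.2],"delta_rot":[0,0,0],"jaw":0.5}
  ]
}}

```text
time: 11.45
position: [0.5159, 0.2246, 0.0877]
tool_rot: [0.783, 0.622, 0.0, 0.0]
ft_force: [0.1, -0.0, 0.7]
grip_width: 0.0138
```

Contact: the weight is off the hand. Releasing.

Request:
{"fn": "drive_tool", "kwargs": {
  "plan": [
    {"offset":[0,0,0],"delta_rot":[0,0,0],"jaw":2},
    {"offset":[0,0,0],"delta_rot":[0,0,0],"jaw":3},
    {"offset":[0,0,0],"delta_rot":[0,0,0],"jaw":4},
    {"offset":[0,0,0],"delta_rot":[0,0,0],"jaw":5},
    {"offset":[0,0,-0.5],"delta_rot":[0,0,0],"jaw":5},
    {"offset":[0,0,-1.5],"delta_rot":[0,0,0],"jaw":5},
    {"offset":[0,0,-3.5],"delta_rot":[0,0,0],"jaw":5},
    {"offset":[0,0,-6],"delta_rot":[0,0,0],"jaw":5}
  ]
}}

```text
time: 12.12
position: [0.5144, 0.2243, 0.1476]
tool_rot: [0.783, 0.622, -0.002, -0.001]
ft_force: [0.7, 0.0, -0.1]
grip_width: 0.0493
```

```bash
python3 - <<'E'
from h import *
cv2.imwrite('pics/scene7.png',camera('scene')[:,:,::-1])
plan_to([0.585,0.209,0.20],77.03)
a=cv2.imread('pics/scene7.png')[180:280,320:450];cv2.imwrite('pics/s7c.png',cv2.resize(a,None,fx=5,fy=5,interpolation=cv2.INTER_CUBIC))
E
```

```text
off cm [-0.07  6.91 -4.62] dist 8.32 rotvec deg [ 0.4  -0.19 -0.03] yaw now 77.0
```

View pics/s7c.png

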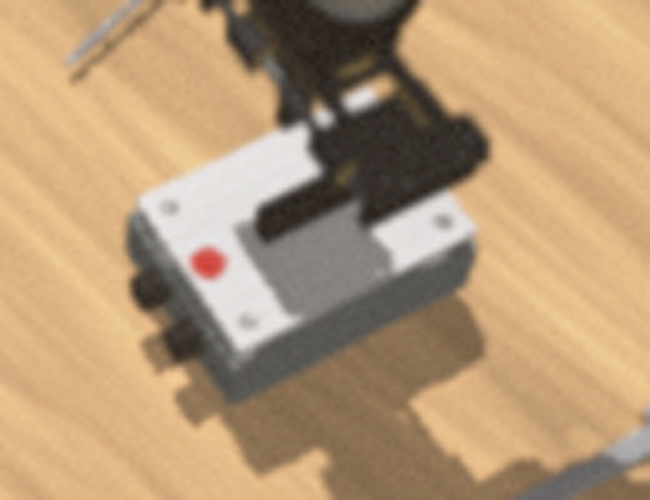

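The cover sits on the studs and looks level. I'll shut the fingers and go above the far red spot for a full wrist view.

Request:
{"fn": "drive_tool", "kwargs": {
  "plan": [
    {"offset":[0,0,-1.5],"delta_rot":[0,0,0],"jaw":5},
    {"offset":[0,1,-3],"delta_rot":[0,0,0],"jaw":4},
    {"offset":[0,3,-4.5],"delta_rot":[0,0,0],"jaw":3},
    {"offset":[0,5,-5],"delta_rot":[0,0,0],"jaw":2},
    {"offset":[0,6.5,-5],"delta_rot":[0.2,-0.1,0],"jaw":1},
    {"offset":[0,6.9,-5],"delta_rot":[0.2,-0.1,0],"jaw":0},
    {"offset":[0,6.9,-5],"delta_rot":[0.2,-0.1,0],"jaw":0},
    {"offset":[0,6.9,-5],"delta_rot":[0.2,-0.1,0],"jaw":0}
  ],
  "squeeze": 20
}}

```text
time: 12.83
position: [0.5816, 0.209, 0.1973]
tool_rot: [0.783, 0.622, -0.003, -0.001]
ft_force: [-0.3, 0.2, -0.5]
grip_width: 0.0116
```

```bash
python3 - <<'E'
from h import *
for i in range(6): camera('scene')
ob=get_obs();np.savez('w8.npz',T=wpose(ob),P=toolpose(ob));print(ob['position'],ob['grip_width'],R.from_quat(ob['tool_rot']).as_matrix()[:,2].round(4))
im=camera('wrist')[:,:,::-1];cv2.imwrite('pics/wrist8.png',im)
E
```

```text
[0.58201729 0.20932193 0.19744778] 0.0007117581624208174 [-0.0046 -0.001  -1.    ]
```

View pics/wrist8.png

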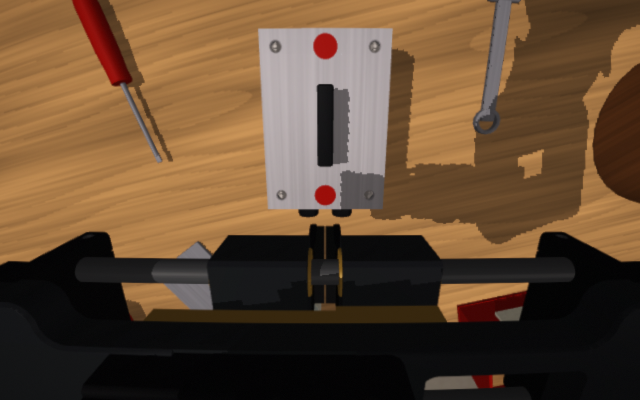

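All four holes show stud tips, at (276,46), (375,46), (281,195) and (370,195). The red spots are at (325,46) and (325,195). Measuring the pose.

```bash
cat > cov.py <<'E'
from h import *
def cover(f,npz,z,guess):
    im=cv2.imread(f);c=calibration('wrist');d=np.load(npz);T=d['T'];P=d['P']
    hsv=cv2.cvtColor(im,cv2.COLOR_BGR2HSV)
    m=(((hsv[...,0]<10)|(hsv[...,0]>170))&(hsv[...,1]>150)&(hsv[...,2]>80)).astype(np.uint8)
    red=[];ho=[]
    for x,y in guess[:2]:
        w=m[y-16:y+17,x-16:x+17];mo=cv2.moments(w,True);red.append((x-16+mo['m10']/mo['m00'],y-16+mo['m01']/mo['m00']))
    Q=onz(c,red,z,T)
    y,t,r=fit2([(-.07,0),(.07,0)],Q)
    L=np.linalg.norm(Q[0]-Q[1]); h=T[2,3]-z
    print('red px',np.round(red,1).tolist(),'\nred xyz',Q.round(4).tolist(),'\nyaw',y.round(2),'centre',t.round(4),'spacing mm',(L*1e3).round(2),'-> z of top (mean)',(T[2,3]-h*.14/L).round(4))
    return Q,y,t
E
python3 - <<'E'
from cov import *
Q,y,t=cover('pics/wrist8.png','w8.npz',.083,[(325,46),(325,195)])
plan_to([Q[1][0],Q[1][1],.10],90+y); plan_to([Q[0][0],Q[0][1],.10],90+y)
im=cv2.imread('pics/wrist8.png');cv2.imwrite('pics/w8c.png',cv2.resize(im[20:220,245:405],None,fx=3,fy=3,interpolation=cv2.INTER_CUBIC))
E
```

```text
red px [[325.0, 45.7], [324.9, 194.8]] 
red xyz [[0.4484, 0.2408, 0.083], [0.5847, 0.2093, 0.083]] 
yaw -12.99 centre [0.5166 0.2251] spacing mm 139.9 -> z of top (mean) 0.0828
off cm [0.08 0.28 9.75] dist 9.75 rotvec deg [-0.23  0.11 -0.  ] yaw now 77.0
off cm [  0.08 -13.71   9.8 ] dist 16.85 rotvec deg [-0.23  0.11 -0.  ] yaw now 77.0
```

View pics/w8c.png

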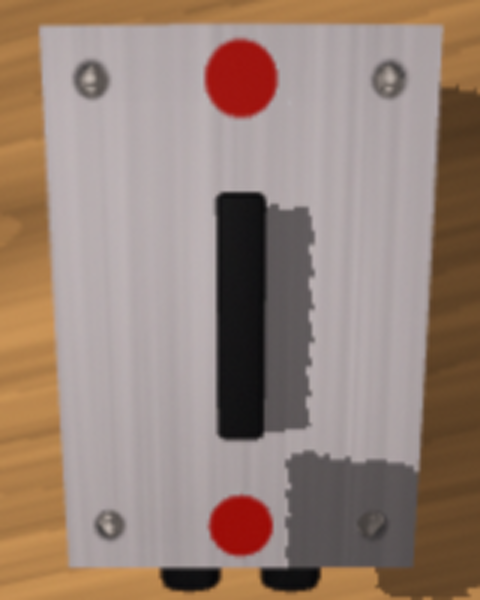

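The cover is at (0.5166, 0.2251) with yaw -12.99°, matching the box, and its top is at 83 mm, so it rests on the barbs. Going to the far red spot.

Request:
{"fn": "drive_tool", "kwargs": {
  "plan": [
    {"offset":[0,0.2,2],"delta_rot":[0,0,0],"jaw":0},
    {"offset":[0.1,0.3,4],"delta_rot":[-0.2,0.1,0],"jaw":0},
    {"offset":[0.1,0.3,6],"delta_rot":[-0.2,0.1,0],"jaw":0},
    {"offset":[0.1,0.3,7.5],"delta_rot":[-0.2,0.1,0],"jaw":0},
    {"offset":[0.1,0.3,9],"delta_rot":[-0.2,0.1,0],"jaw":0},
    {"offset":[0.1,0.3,9.8],"delta_rot":[-0.2,0.1,0],"jaw":0},
    {"offset":[0.1,0.3,10.2],"delta_rot":[-0.2,0.1,0],"jaw":0},
    {"offset":[0.1,0.3,10.2],"delta_rot":[-0.2,0.1,0],"jaw":0}
  ]
}}

```text
time: 13.85
position: [0.5851, 0.2092, 0.0948]
tool_rot: [0.783, 0.622, -0.001, -0.0]
ft_force: [0.2, -0.7, 0.8]
grip_width: 0.0006
```

```bash
python3 - <<'E'
from h import *
for i in range(5): camera('scene')
ob=get_obs();print(ob['position'],ob['ft_force'])
plan_to([.5847,.2093,.085],77.01)
E
```

```text
[0.5863001  0.20939985 0.0966112 ] [-0.39392671 -0.03691268  0.51154722]
off cm [-0.05 -0.16  1.16] dist 1.17 rotvec deg [ 0.11 -0.05 -0.02] yaw now 76.99
```

Request:
{"fn": "drive_tool", "kwargs": {
  "plan": [
    {"offset":[0,-0.1,0.2],"delta_rot":[0,0,0],"jaw":0},
    {"offset":[0,-0.15,0.4],"delta_rot":[0,0,0],"jaw":0},
    {"offset":[0,-0.15,0.6],"delta_rot":[0,0,0],"jaw":0},
    {"offset":[0,-0.15,0.8],"delta_rot":[0,0,0],"jaw":0},
    {"offset":[0,-0.15,1.0],"delta_rot":[0,0,0],"jaw":0},
    {"offset":[0,-0.15,1.1],"delta_rot":[0,0,0],"jaw":0},
    {"offset":[0,-0.15,1.2],"delta_rot":[0,0,0],"jaw":0},
    {"offset":[0,-0.15,1.25],"delta_rot":[0,0,0],"jaw":0}
  ]
}}

```text
time: 14.77
position: [0.584, 0.2096, 0.0828]
tool_rot: [0.783, 0.622, -0.0, -0.0]
ft_force: [-0.3, 0.3, 1.5]
grip_width: 0.0005
```

Contact starts at about 82.8 mm. Pressing on in small steps, about 3 mm per call.

Request:
{"fn": "drive_tool", "kwargs": {
  "plan": [
    {"offset":[0,0,0.04],"delta_rot":[0,0,0],"jaw":0},
    {"offset":[0,0,0.08],"delta_rot":[0,0,0],"jaw":0},
    {"offset":[0,0,0.12],"delta_rot":[0,0,0],"jaw":0},
    {"offset":[0,0,0.16],"delta_rot":[0,0,0],"jaw":0},
    {"offset":[0,0,0.2],"delta_rot":[0,0,0],"jaw":0},
    {"offset":[0,0,0.24],"delta_rot":[0,0,0],"jaw":0},
    {"offset":[0,0,0.28],"delta_rot":[0,0,0],"jaw":0},
    {"offset":[0,0,0.32],"delta_rot":[0,0,0],"jaw":0}
  ]
}}

```text
time: 15.43
position: [0.5841, 0.2096, 0.0801]
tool_rot: [0.783, 0.622, 0.0, 0.0]
ft_force: [-1.6, -0.6, 3.8]
grip_width: 0.0007
```

Request:
{"fn": "drive_tool", "kwargs": {
  "plan": [
    {"offset":[0,0,0.04],"delta_rot":[0,0,0],"jaw":0},
    {"offset":[0,0,0.08],"delta_rot":[0,0,0],"jaw":0},
    {"offset":[0,0,0.12],"delta_rot":[0,0,0],"jaw":0},
    {"offset":[0,0,0.16],"delta_rot":[0,0,0],"jaw":0},
    {"offset":[0,0,0.2],"delta_rot":[0,0,0],"jaw":0},
    {"offset":[0,0,0.24],"delta_rot":[0,0,0],"jaw":0},
    {"offset":[0,0,0.28],"delta_rot":[0,0,0],"jaw":0},
    {"offset":[0,0,0.32],"delta_rot":[0,0,0],"jaw":0}
  ]
}}

```text
time: 16.1
position: [0.5842, 0.2096, 0.0773]
tool_rot: [0.783, 0.622, 0.0, 0.0]
ft_force: [-2.9, -0.9, 7.5]
grip_width: 0.0003
```

Request:
{"fn": "drive_tool", "kwargs": {
  "plan": [
    {"offset":[0,0,0.03],"delta_rot":[0,0,0],"jaw":0},
    {"offset":[0,0,0.06],"delta_rot":[0,0,0],"jaw":0},
    {"offset":[0,0,0.09],"delta_rot":[0,0,0],"jaw":0},
    {"offset":[0,0,0.12],"delta_rot":[0,0,0],"jaw":0},
    {"offset":[0,0,0.15],"delta_rot":[0,0,0],"jaw":0},
    {"offset":[0,0,0.18],"delta_rot":[0,0,0],"jaw":0},
    {"offset":[0,0,0.21],"delta_rot":[0,0,0],"jaw":0},
    {"offset":[0,0,0.24],"delta_rot":[0,0,0],"jaw":0}
  ]
}}

```text
time: 16.77
position: [0.5842, 0.2096, 0.0754]
tool_rot: [0.783, 0.622, 0.0, 0.0]
ft_force: [-1.9, -0.3, 10.6]
grip_width: 0.0004
```

```bash
python3 - <<'E'
from h import *
ob=get_obs();np.savez('w9.npz',T=wpose(ob),P=toolpose(ob));print(ob['position'],ob['ft_force'],ob['moment'])
im=camera('wrist')[:,:,::-1];cv2.imwrite('pics/wrist9.png',im)
E
```

```text
[0.58418389 0.20962948 0.07543226] [-1.92218288 -0.29853164 10.5668666 ] [-0.10742494  0.54430287  0.03474402]
```

View pics/wrist9.png

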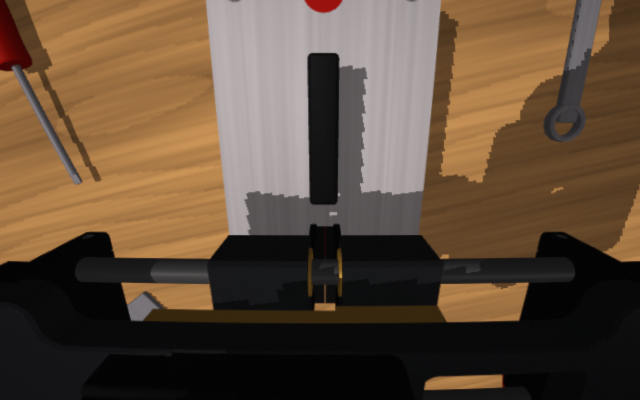

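Tilt is about 0.05 rad so far. Continuing in 2 mm steps.

Request:
{"fn": "drive_tool", "kwargs": {
  "plan": [
    {"offset":[0,0,0.03],"delta_rot":[0,0,0],"jaw":0},
    {"offset":[0,0,0.06],"delta_rot":[0,0,0],"jaw":0},
    {"offset":[0,0,0.09],"delta_rot":[0,0,0],"jaw":0},
    {"offset":[0,0,0.12],"delta_rot":[0,0,0],"jaw":0},
    {"offset":[0,0,0.15],"delta_rot":[0,0,0],"jaw":0},
    {"offset":[0,0,0.18],"delta_rot":[0,0,0],"jaw":0},
    {"offset":[0,0,0.21],"delta_rot":[0,0,0],"jaw":0},
    {"offset":[0,0,0.21],"delta_rot":[0,0,0],"jaw":0}
  ]
}}

```text
time: 17.48
position: [0.5843, 0.2097, 0.0737]
tool_rot: [0.783, 0.622, 0.0, 0.0]
ft_force: [-3.1, -1.2, 12.9]
grip_width: 0.0004
```

Request:
{"fn": "drive_tool", "kwargs": {
  "plan": [
    {"offset":[0,0,0.03],"delta_rot":[0,0,0],"jaw":0},
    {"offset":[0,0,0.06],"delta_rot":[0,0,0],"jaw":0},
    {"offset":[0,0,0.09],"delta_rot":[0,0,0],"jaw":0},
    {"offset":[0,0,0.12],"delta_rot":[0,0,0],"jaw":0},
    {"offset":[0,0,0.15],"delta_rot":[0,0,0],"jaw":0},
    {"offset":[0,0,0.18],"delta_rot":[0,0,0],"jaw":0},
    {"offset":[0,0,0.21],"delta_rot":[0,0,0],"jaw":0},
    {"offset":[0,0,0.21],"delta_rot":[0,0,0],"jaw":0}
  ]
}}

```text
time: 18.15
position: [0.5843, 0.2096, 0.0721]
tool_rot: [0.783, 0.622, 0.0, 0.0]
ft_force: [-4.1, -0.4, 14.6]
grip_width: 0.0006
```

```bash
python3 - <<'E'
from h import *
cv2.imwrite('pics/scene10.png',camera('scene')[:,:,::-1]);ob=get_obs();print(ob['position'],ob['ft_force'])
a=cv2.imread('pics/scene10.png')[180:280,320:450];cv2.imwrite('pics/s10c.png',cv2.resize(a,None,fx=5,fy=5,interpolation=cv2.INTER_CUBIC))
E
```

```text
[0.58430309 0.20961204 0.07208056] [-3.46998082 -0.95241407 15.42233808]
```

View pics/s10c.png

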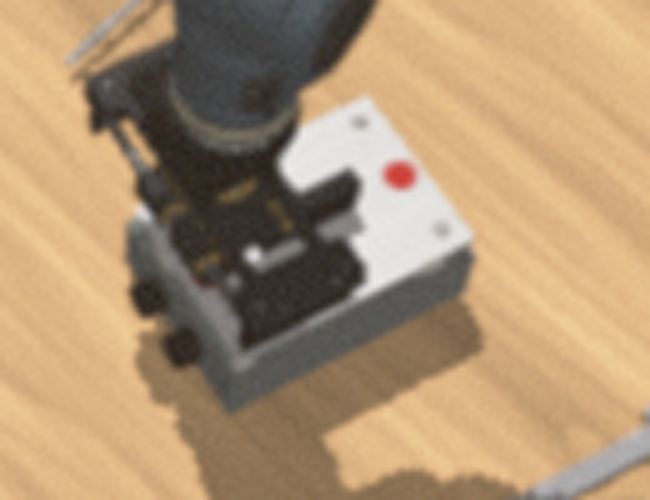

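Request:
{"fn": "drive_tool", "kwargs": {
  "plan": [
    {"offset":[0,0,0.03],"delta_rot":[0,0,0],"jaw":0},
    {"offset":[0,0,0.06],"delta_rot":[0,0,0],"jaw":0},
    {"offset":[0,0,0.09],"delta_rot":[0,0,0],"jaw":0},
    {"offset":[0,0,0.12],"delta_rot":[0,0,0],"jaw":0},
    {"offset":[0,0,0.15],"delta_rot":[0,0,0],"jaw":0},
    {"offset":[0,0,0.18],"delta_rot":[0,0,0],"jaw":0},
    {"offset":[0,0,0.18],"delta_rot":[0,0,0],"jaw":0},
    {"offset":[0,0,0.18],"delta_rot":[0,0,0],"jaw":0}
  ]
}}

```text
time: 18.87
position: [0.5844, 0.2096, 0.0706]
tool_rot: [0.783, 0.622, 0.0, 0.0]
ft_force: [-4.6, -0.4, 15.4]
grip_width: 0.0006
```

Request:
{"fn": "drive_tool", "kwargs": {
  "plan": [
    {"offset":[0,0,0.03],"delta_rot":[0,0,0],"jaw":0},
    {"offset":[0,0,0.06],"delta_rot":[0,0,0],"jaw":0},
    {"offset":[0,0,0.09],"delta_rot":[0,0,0],"jaw":0},
    {"offset":[0,0,0.12],"delta_rot":[0,0,0],"jaw":0},
    {"offset":[0,0,0.15],"delta_rot":[0,0,0],"jaw":0},
    {"offset":[0,0,0.15],"delta_rot":[0,0,0],"jaw":0},
    {"offset":[0,0,0.15],"delta_rot":[0,0,0],"jaw":0},
    {"offset":[0,0,0.15],"delta_rot":[0,0,0],"jaw":0}
  ]
}}

```text
time: 19.53
position: [0.5844, 0.2097, 0.0695]
tool_rot: [0.783, 0.622, 0.001, 0.0]
ft_force: [-4.0, -2.3, 17.1]
grip_width: 0.0002
```

```bash
python3 - <<'E'
from h import *
im=camera('scene')[:,:,::-1];cv2.imwrite('pics/scene11.png',im)
ob=get_obs();print(ob['position'],ob['ft_force'],ob['time'])
hsv=cv2.cvtColor(np.ascontiguousarray(im),cv2.COLOR_BGR2HSV)
m=(((hsv[...,0]<10)|(hsv[...,0]>170))&(hsv[...,1]>120)&(hsv[...,2]>80)).astype(np.uint8)[205:226,385:415];mo=cv2.moments(m,True);print('near red scene',385+mo['m10']/mo['m00'],205+mo['m01']/mo['m00'])
s=calibration('scene')
for z in (.08,.083,.086): print(z,proj(s,[[.4484,.2408,z]]))
E
```

```text
[0.58444274 0.20965042 0.06947259] [-5.17634445 -0.72166738 17.28912687] 19.5833
near red scene 399.3 214.85
0.08 [[400.21477754 213.32500195]]
0.083 [[400.34290079 212.8009654 ]]
0.086 [[400.47142395 212.27518288]]
```

Request:
{"fn": "drive_tool", "kwargs": {
  "plan": [
    {"offset":[0,0,0.02],"delta_rot":[0,0,0],"jaw":0},
    {"offset":[0,0,0.04],"delta_rot":[0,0,0],"jaw":0},
    {"offset":[0,0,0.06],"delta_rot":[0,0,0],"jaw":0},
    {"offset":[0,0,0.08],"delta_rot":[0,0,0],"jaw":0},
    {"offset":[0,0,0.1],"delta_rot":[0,0,0],"jaw":0},
    {"offset":[0,0,0.1],"delta_rot":[0,0,0],"jaw":0},
    {"offset":[0,0,0.1],"delta_rot":[0,0,0],"jaw":0},
    {"offset":[0,0,0.1],"delta_rot":[0,0,0],"jaw":0}
  ]
}}

```text
time: 20.25
position: [0.5844, 0.2096, 0.0687]
tool_rot: [0.783, 0.622, 0.001, 0.0]
ft_force: [-5.0, -1.6, 19.3]
grip_width: 0.0007
```

The force is 19 N and no click yet, with some sideways drag. I'll ease that by 0.5 mm and press a little more.

Request:
{"fn": "drive_tool", "kwargs": {
  "plan": [
    {"offset":[0,-0.03,0.0],"delta_rot":[0,0,0],"jaw":0},
    {"offset":[0,-0.06,0.0],"delta_rot":[0,0,0],"jaw":0},
    {"offset":[0,-0.06,0.02],"delta_rot":[0,0,0],"jaw":0},
    {"offset":[0,-0.06,0.04],"delta_rot":[0,0,0],"jaw":0},
    {"offset":[0,-0.06,0.06],"delta_rot":[0,0,0],"jaw":0},
    {"offset":[0,-0.06,0.08],"delta_rot":[0,0,0],"jaw":0},
    {"offset":[0,-0.06,0.1],"delta_rot":[0,0,0],"jaw":0},
    {"offset":[0,-0.06,0.1],"delta_rot":[0,0,0],"jaw":0}
  ]
}}

```text
time: 20.92
position: [0.5844, 0.2097, 0.068]
tool_rot: [0.783, 0.623, 0.001, 0.001]
ft_force: [-4.0, -1.6, 19.9]
grip_width: 0.0006
```

Request:
{"fn": "drive_tool", "kwargs": {
  "plan": [
    {"offset":[0,-0.03,0.02],"delta_rot":[0,0,0],"jaw":0},
    {"offset":[0,-0.05,0.04],"delta_rot":[0,0,0],"jaw":0},
    {"offset":[0,-0.05,0.06],"delta_rot":[0,0,0],"jaw":0},
    {"offset":[0,-0.05,0.08],"delta_rot":[0,0,0],"jaw":0},
    {"offset":[0,-0.05,0.1],"delta_rot":[0,0,0],"jaw":0},
    {"offset":[0,-0.05,0.1],"delta_rot":[0,0,0],"jaw":0},
    {"offset":[0,-0.05,0.1],"delta_rot":[0,0,0],"jaw":0},
    {"offset":[0,-0.05,0.1],"delta_rot":[0,0,0],"jaw":0}
  ]
}}

```text
time: 21.58
position: [0.5844, 0.2097, 0.0657]
tool_rot: [0.783, 0.622, 0.001, 0.001]
ft_force: [-1.1, -1.0, 12.5]
grip_width: 0.0006
```

```bash
python3 - <<'E'
from h import *
ob=get_obs();print(ob['position'],ob['ft_force'],ob['moment']);np.savez('w12.npz',T=wpose(ob),P=toolpose(ob))
cv2.imwrite('pics/wrist12.png',camera('wrist')[:,:,::-1])
im=camera('top')[:,:,::-1];cv2.imwrite('pics/top12.png',im)
im=camera('scene')[:,:,::-1];cv2.imwrite('pics/scene12.png',im)
cv2.imwrite('pics/s12c.png',cv2.resize(im[180:280,320:450],None,fx=5,fy=5,interpolation=cv2.INTER_CUBIC))
E
```

```text
[0.58440925 0.20965517 0.06569289] [-1.06513154 -1.01064811 12.49199468] [-0.30266866  0.40842476  0.0286414 ]
```

View pics/s12c.png

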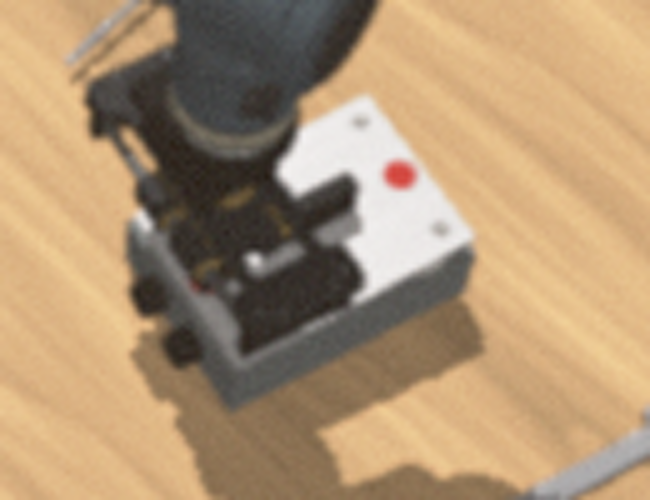

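View pics/wrist12.png

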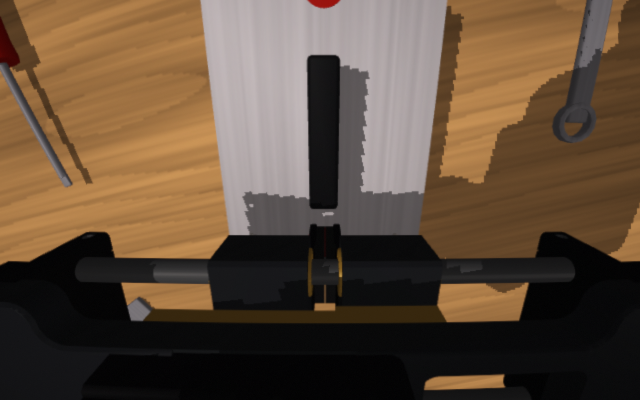

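Click: the force fell from 20 to 12.5 N and the tool dropped 2.3 mm. Tilt is about 0.12 rad, so I stop here, lift off gently and look.

Request:
{"fn": "drive_tool", "kwargs": {
  "plan": [
    {"offset":[0,0,-0.15],"delta_rot":[0,0,0],"jaw":0},
    {"offset":[0,0,-0.3],"delta_rot":[0,0,0],"jaw":0},
    {"offset":[0,0,-0.45],"delta_rot":[0,0,0],"jaw":0},
    {"offset":[0,0,-0.7],"delta_rot":[0,0,0],"jaw":0},
    {"offset":[0,0,-1.2],"delta_rot":[0,0,0],"jaw":0},
    {"offset":[0,0,-2],"delta_rot":[0,0,0],"jaw":0},
    {"offset":[0,0,-4],"delta_rot":[0,0,0],"jaw":0},
    {"offset":[0,0,-7],"delta_rot":[0,0,0],"jaw":0}
  ]
}}

```text
time: 22.4
position: [0.5805, 0.2095, 0.1316]
tool_rot: [0.783, 0.622, -0.003, -0.002]
ft_force: [1.2, 0.3, 0.7]
grip_width: 0.0004
```

Request:
{"fn": "drive_tool", "kwargs": {
  "plan": [
    {"offset":[0,0,-3],"delta_rot":[0,0,0],"jaw":0},
    {"offset":[0,0,-5],"delta_rot":[0,0,0],"jaw":0},
    {"offset":[0,0,-6],"delta_rot":[0,0,0],"jaw":0},
    {"offset":[0,0,-6],"delta_rot":[0,0,0],"jaw":0},
    {"offset":[0,0,-6],"delta_rot":[0,0,0],"jaw":0},
    {"offset":[0,0,-6],"delta_rot":[0,0,0],"jaw":0},
    {"offset":[0,0,-6],"delta_rot":[0,0,0],"jaw":0},
    {"offset":[0,0,-6],"delta_rot":[0,0,0],"jaw":0}
  ]
}}

```text
time: 23.07
position: [0.5821, 0.2096, 0.192]
tool_rot: [0.783, 0.622, -0.001, -0.001]
ft_force: [-0.0, 0.5, -0.4]
grip_width: 0.0006
```

```bash
python3 - <<'E'
from h import *
for i in range(4): camera('scene')
ob=get_obs();np.savez('w13.npz',T=wpose(ob),P=toolpose(ob));print(ob['position'],ob['ft_force'],ob['time'])
im=camera('wrist')[:,:,::-1];cv2.imwrite('pics/wrist13.png',im)
cv2.imwrite('pics/w13c.png',cv2.resize(im[20:220,245:405],None,fx=3,fy=3,interpolation=cv2.INTER_CUBIC))
E
```

```text
[0.58280083 0.20976629 0.19307135] [-0.14940509  0.05355687  0.93765767] 23.2667
```

View pics/w13c.png

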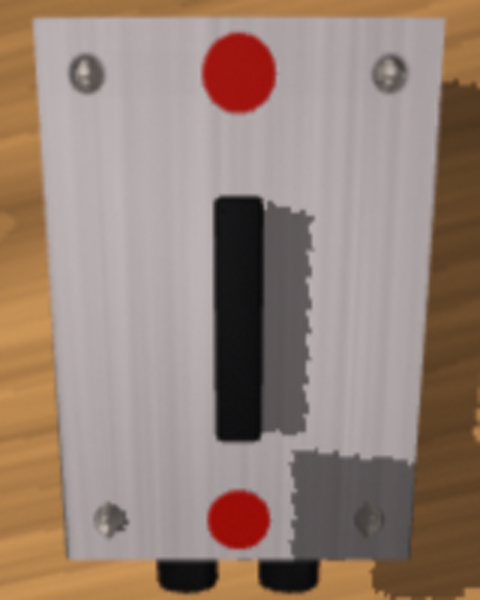

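```bash
python3 - <<'E'
from h import *
rows=[]
for f in ('pics/wrist8.png','pics/wrist13.png'):
    im=cv2.imread(f); r=[]
    for x,y in ((281,195),(370,194)):
        a=im[y-14:y+15,x-14:x+15].astype(float);a=np.clip((a-a.min())/(np.percentile(a,99)-a.min())*255,0,255).astype(np.uint8)
        r.append(cv2.resize(a,None,fx=9,fy=9,interpolation=cv2.INTER_CUBIC))
    rows.append(np.hstack(r))
cv2.imwrite('pics/cmp13.png',np.vstack(rows))
E
```

```text
(no output)
```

View pics/cmp13.png

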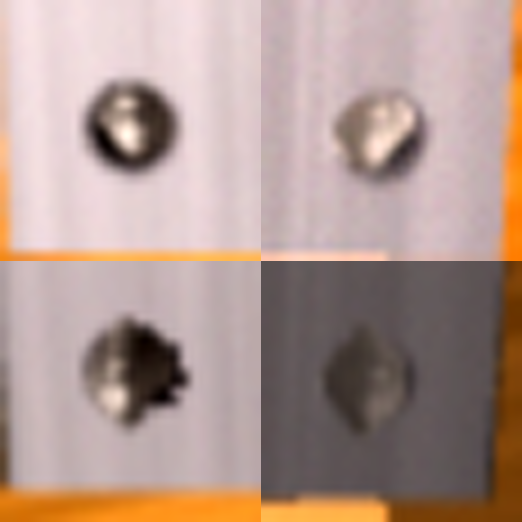

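Both far studs now show their barbs above the plate, pointing up and down in the image, so both have clicked. Going to the near red spot.

```bash
python3 - <<'E'
from cov import *
Q,y,t=cover('pics/wrist13.png','w13.npz',.080,[(325,44),(325,193)])
plan_to([Q[0][0],Q[0][1],.12],90+y)
E
```

```text
red px [[324.3, 43.8], [324.2, 192.9]] 
red xyz [[0.4483, 0.2411, 0.08], [0.5833, 0.2098, 0.08]] 
yaw -13.05 centre [0.5158 0.2254] spacing mm 138.6 -> z of top (mean) 0.0772
off cm [  0.02 -13.81   7.34] dist 15.64 rotvec deg [-0.04  0.02  0.03] yaw now 76.98
```

Request:
{"fn": "drive_tool", "kwargs": {
  "plan": [
    {"offset":[0,-3.5,0],"delta_rot":[0,0,0],"jaw":0},
    {"offset":[0,-7,0],"delta_rot":[0,0,0],"jaw":0},
    {"offset":[0,-10.5,1],"delta_rot":[0,0,0],"jaw":0},
    {"offset":[0,-13,3],"delta_rot":[0,0,0],"jaw":0},
    {"offset":[0,-13.8,5],"delta_rot":[0,0,0],"jaw":0},
    {"offset":[0,-13.8,7.5],"delta_rot":[0,0,0],"jaw":0},
    {"offset":[0,-13.8,8.8],"delta_rot":[0,0,0],"jaw":0},
    {"offset":[0,-13.8,9.3],"delta_rot":[0,0,0],"jaw":0}
  ]
}}

```text
time: 23.98
position: [0.4471, 0.2407, 0.099]
tool_rot: [0.783, 0.623, -0.002, -0.001]
ft_force: [0.0, -0.6, 0.3]
grip_width: 0.0004
```

```bash
python3 - <<'E'
from h import *
for i in range(5): camera('scene')
ob=get_obs();print(ob['position'],ob['ft_force'],ob['time'])
plan_to([.4484,.2409,.083],76.98)
E
```

```text
[0.44962321 0.2410978  0.101614  ] [ 0.251417    0.07775384 -0.0975302 ] 24.2333
off cm [-0.05 -0.12  1.86] dist 1.87 rotvec deg [ 0.11 -0.06 -0.01] yaw now 76.97
```

Request:
{"fn": "drive_tool", "kwargs": {
  "plan": [
    {"offset":[-0.03,-0.1,0.3],"delta_rot":[0,0,0],"jaw":0},
    {"offset":[-0.03,-0.1,0.6],"delta_rot":[0,0,0],"jaw":0},
    {"offset":[-0.03,-0.1,0.9],"delta_rot":[0,0,0],"jaw":0},
    {"offset":[-0.03,-0.1,1.2],"delta_rot":[0,0,0],"jaw":0},
    {"offset":[-0.03,-0.1,1.4],"delta_rot":[0,0,0],"jaw":0},
    {"offset":[-0.03,-0.1,1.55],"delta_rot":[0,0,0],"jaw":0},
    {"offset":[-0.03,-0.1,1.65],"delta_rot":[0,0,0],"jaw":0},
    {"offset":[-0.03,-0.1,1.7],"delta_rot":[0,0,0],"jaw":0}
  ]
}}

```text
time: 24.9
position: [0.4475, 0.2408, 0.0835]
tool_rot: [0.783, 0.622, -0.0, -0.0]
ft_force: [-0.3, -0.4, 0.2]
grip_width: 0.0005
```

Now pressing the near end, about 4 mm per call.

Request:
{"fn": "drive_tool", "kwargs": {
  "plan": [
    {"offset":[0,0,0.05],"delta_rot":[0,0,0],"jaw":0},
    {"offset":[0,0,0.1],"delta_rot":[0,0,0],"jaw":0},
    {"offset":[0,0,0.15],"delta_rot":[0,0,0],"jaw":0},
    {"offset":[0,0,0.2],"delta_rot":[0,0,0],"jaw":0},
    {"offset":[0,0,0.25],"delta_rot":[0,0,0],"jaw":0},
    {"offset":[0,0,0.3],"delta_rot":[0,0,0],"jaw":0},
    {"offset":[0,0,0.35],"delta_rot":[0,0,0],"jaw":0},
    {"offset":[0,0,0.4],"delta_rot":[0,0,0],"jaw":0}
  ]
}}

```text
time: 25.57
position: [0.4475, 0.2409, 0.0799]
tool_rot: [0.783, 0.622, 0.0, -0.0]
ft_force: [-0.5, -0.5, 5.3]
grip_width: 0.0005
```

Request:
{"fn": "drive_tool", "kwargs": {
  "plan": [
    {"offset":[0,0,0.05],"delta_rot":[0,0,0],"jaw":0},
    {"offset":[0,0,0.1],"delta_rot":[0,0,0],"jaw":0},
    {"offset":[0,0,0.15],"delta_rot":[0,0,0],"jaw":0},
    {"offset":[0,0,0.2],"delta_rot":[0,0,0],"jaw":0},
    {"offset":[0,0,0.25],"delta_rot":[0,0,0],"jaw":0},
    {"offset":[0,0,0.3],"delta_rot":[0,0,0],"jaw":0},
    {"offset":[0,0,0.35],"delta_rot":[0,0,0],"jaw":0},
    {"offset":[0,0,0.4],"delta_rot":[0,0,0],"jaw":0}
  ]
}}

```text
time: 26.23
position: [0.4475, 0.2408, 0.0764]
tool_rot: [0.783, 0.622, 0.0, 0.0]
ft_force: [-2.6, -1.8, 10.2]
grip_width: 0.0005
```

Request:
{"fn": "drive_tool", "kwargs": {
  "plan": [
    {"offset":[0,0,0.03],"delta_rot":[0,0,0],"jaw":0},
    {"offset":[0,0,0.06],"delta_rot":[0,0,0],"jaw":0},
    {"offset":[0,0,0.09],"delta_rot":[0,0,0],"jaw":0},
    {"offset":[0,0,0.12],"delta_rot":[0,0,0],"jaw":0},
    {"offset":[0,0,0.15],"delta_rot":[0,0,0],"jaw":0},
    {"offset":[0,0,0.18],"delta_rot":[0,0,0],"jaw":0},
    {"offset":[0,0,0.21],"delta_rot":[0,0,0],"jaw":0},
    {"offset":[0,0,0.21],"delta_rot":[0,0,0],"jaw":0}
  ]
}}

```text
time: 26.9
position: [0.4474, 0.2409, 0.0745]
tool_rot: [0.783, 0.622, 0.0, 0.0]
ft_force: [-2.1, -1.4, 11.0]
grip_width: 0.0009
```

Request:
{"fn": "drive_tool", "kwargs": {
  "plan": [
    {"offset":[0,0,0.03],"delta_rot":[0,0,0],"jaw":0},
    {"offset":[0,0,0.06],"delta_rot":[0,0,0],"jaw":0},
    {"offset":[0,0,0.09],"delta_rot":[0,0,0],"jaw":0},
    {"offset":[0,0,0.12],"delta_rot":[0,0,0],"jaw":0},
    {"offset":[0,0,0.15],"delta_rot":[0,0,0],"jaw":0},
    {"offset":[0,0,0.15],"delta_rot":[0,0,0],"jaw":0},
    {"offset":[0,0,0.15],"delta_rot":[0,0,0],"jaw":0},
    {"offset":[0,0,0.15],"delta_rot":[0,0,0],"jaw":0}
  ]
}}

```text
time: 27.57
position: [0.4474, 0.2409, 0.0733]
tool_rot: [0.783, 0.622, 0.0, 0.0]
ft_force: [-3.0, -1.3, 13.1]
grip_width: 0.0003
```

Request:
{"fn": "drive_tool", "kwargs": {
  "plan": [
    {"offset":[0,0,0.03],"delta_rot":[0,0,0],"jaw":0},
    {"offset":[0,0,0.06],"delta_rot":[0,0,0],"jaw":0},
    {"offset":[0,0,0.09],"delta_rot":[0,0,0],"jaw":0},
    {"offset":[0,0,0.12],"delta_rot":[0,0,0],"jaw":0},
    {"offset":[0,0,0.15],"delta_rot":[0,0,0],"jaw":0},
    {"offset":[0,0,0.15],"delta_rot":[0,0,0],"jaw":0},
    {"offset":[0,0,0.15],"delta_rot":[0,0,0],"jaw":0},
    {"offset":[0,0,0.15],"delta_rot":[0,0,0],"jaw":0}
  ]
}}

```text
time: 28.23
position: [0.4474, 0.2408, 0.072]
tool_rot: [0.783, 0.622, 0.0, 0.0]
ft_force: [-2.2, -0.5, 14.2]
grip_width: 0.0007
```

Request:
{"fn": "drive_tool", "kwargs": {
  "plan": [
    {"offset":[0,0,0.03],"delta_rot":[0,0,0],"jaw":0},
    {"offset":[0,0,0.06],"delta_rot":[0,0,0],"jaw":0},
    {"offset":[0,0,0.09],"delta_rot":[0,0,0],"jaw":0},
    {"offset":[0,0,0.12],"delta_rot":[0,0,0],"jaw":0},
    {"offset":[0,0,0.15],"delta_rot":[0,0,0],"jaw":0},
    {"offset":[0,0,0.15],"delta_rot":[0,0,0],"jaw":0},
    {"offset":[0,0,0.15],"delta_rot":[0,0,0],"jaw":0},
    {"offset":[0,0,0.15],"delta_rot":[0,0,0],"jaw":0}
  ]
}}

```text
time: 28.9
position: [0.4474, 0.2409, 0.0707]
tool_rot: [0.783, 0.622, 0.0, 0.0]
ft_force: [-3.5, -1.0, 15.6]
grip_width: 0.0003
```

Request:
{"fn": "drive_tool", "kwargs": {
  "plan": [
    {"offset":[0,0,0.03],"delta_rot":[0,0,0],"jaw":0},
    {"offset":[0,0,0.06],"delta_rot":[0,0,0],"jaw":0},
    {"offset":[0,0,0.09],"delta_rot":[0,0,0],"jaw":0},
    {"offset":[0,0,0.12],"delta_rot":[0,0,0],"jaw":0},
    {"offset":[0,0,0.15],"delta_rot":[0,0,0],"jaw":0},
    {"offset":[0,0,0.15],"delta_rot":[0,0,0],"jaw":0},
    {"offset":[0,0,0.15],"delta_rot":[0,0,0],"jaw":0},
    {"offset":[0,0,0.15],"delta_rot":[0,0,0],"jaw":0}
  ]
}}

```text
time: 29.57
position: [0.4473, 0.2409, 0.0683]
tool_rot: [0.783, 0.622, 0.0, -0.0]
ft_force: [-1.1, -0.5, 7.9]
grip_width: 0.0006
```

Click at the near end: the force fell to 7.9 N. Pressing on gently towards 14 N.

Request:
{"fn": "drive_tool", "kwargs": {
  "plan": [
    {"offset":[0,0,0.03],"delta_rot":[0,0,0],"jaw":0},
    {"offset":[0,0,0.06],"delta_rot":[0,0,0],"jaw":0},
    {"offset":[0,0,0.09],"delta_rot":[0,0,0],"jaw":0},
    {"offset":[0,0,0.12],"delta_rot":[0,0,0],"jaw":0},
    {"offset":[0,0,0.15],"delta_rot":[0,0,0],"jaw":0},
    {"offset":[0,0,0.18],"delta_rot":[0,0,0],"jaw":0},
    {"offset":[0,0,0.18],"delta_rot":[0,0,0],"jaw":0},
    {"offset":[0,0,0.18],"delta_rot":[0,0,0],"jaw":0}
  ]
}}

```text
time: 30.23
position: [0.4473, 0.2409, 0.0667]
tool_rot: [0.783, 0.622, 0.0, -0.0]
ft_force: [-2.7, -1.5, 10.9]
grip_width: 0.0005
```

Request:
{"fn": "drive_tool", "kwargs": {
  "plan": [
    {"offset":[0,0,0.03],"delta_rot":[0,0,0],"jaw":0},
    {"offset":[0,0,0.06],"delta_rot":[0,0,0],"jaw":0},
    {"offset":[0,0,0.09],"delta_rot":[0,0,0],"jaw":0},
    {"offset":[0,0,0.12],"delta_rot":[0,0,0],"jaw":0},
    {"offset":[0,0,0.15],"delta_rot":[0,0,0],"jaw":0},
    {"offset":[0,0,0.15],"delta_rot":[0,0,0],"jaw":0},
    {"offset":[0,0,0.15],"delta_rot":[0,0,0],"jaw":0},
    {"offset":[0,0,0.15],"delta_rot":[0,0,0],"jaw":0}
  ]
}}

```text
time: 30.9
position: [0.4473, 0.2409, 0.0653]
tool_rot: [0.783, 0.622, 0.0, -0.0]
ft_force: [-2.4, -0.6, 12.0]
grip_width: 0.0004
```

Request:
{"fn": "drive_tool", "kwargs": {
  "plan": [
    {"offset":[0,0,0.03],"delta_rot":[0,0,0],"jaw":0},
    {"offset":[0,0,0.06],"delta_rot":[0,0,0],"jaw":0},
    {"offset":[0,0,0.09],"delta_rot":[0,0,0],"jaw":0},
    {"offset":[0,0,0.12],"delta_rot":[0,0,0],"jaw":0},
    {"offset":[0,0,0.12],"delta_rot":[0,0,0],"jaw":0},
    {"offset":[0,0,0.12],"delta_rot":[0,0,0],"jaw":0},
    {"offset":[0,0,0.12],"delta_rot":[0,0,0],"jaw":0},
    {"offset":[0,0,0.12],"delta_rot":[0,0,0],"jaw":0}
  ]
}}

```text
time: 31.57
position: [0.4473, 0.2409, 0.0643]
tool_rot: [0.783, 0.622, 0.0, 0.0]
ft_force: [-3.7, -0.4, 13.0]
grip_width: 0.0004
```

Request:
{"fn": "drive_tool", "kwargs": {
  "plan": [
    {"offset":[0,0,0.03],"delta_rot":[0,0,0],"jaw":0},
    {"offset":[0,0,0.06],"delta_rot":[0,0,0],"jaw":0},
    {"offset":[0,0,0.09],"delta_rot":[0,0,0],"jaw":0},
    {"offset":[0,0,0.09],"delta_rot":[0,0,0],"jaw":0},
    {"offset":[0,0,0.09],"delta_rot":[0,0,0],"jaw":0},
    {"offset":[0,0,0.09],"delta_rot":[0,0,0],"jaw":0},
    {"offset":[0,0,0.09],"delta_rot":[0,0,0],"jaw":0},
    {"offset":[0,0,0.09],"delta_rot":[0,0,0],"jaw":0}
  ]
}}

```text
time: 32.23
position: [0.4473, 0.2409, 0.0636]
tool_rot: [0.783, 0.622, 0.0, 0.0]
ft_force: [-3.0, -0.3, 14.4]
grip_width: 0.0005
```

The force is 14.4 N at rest. Lifting off and checking all four studs.

Request:
{"fn": "drive_tool", "kwargs": {
  "plan": [
    {"offset":[0,0,-0.15],"delta_rot":[0,0,0],"jaw":0},
    {"offset":[0,0,-0.3],"delta_rot":[0,0,0],"jaw":0},
    {"offset":[0,0,-0.5],"delta_rot":[0,0,0],"jaw":0},
    {"offset":[0,0,-0.8],"delta_rot":[0,0,0],"jaw":0},
    {"offset":[0,0,-1.3],"delta_rot":[0,0,0],"jaw":0},
    {"offset":[0,0,-2.5],"delta_rot":[0,0,0],"jaw":0},
    {"offset":[0,0,-5],"delta_rot":[0,0,0],"jaw":0},
    {"offset":[0,0,-8.5],"delta_rot":[0,0,0],"jaw":0}
  ]
}}

```text
time: 32.9
position: [0.4458, 0.2402, 0.1458]
tool_rot: [0.783, 0.622, -0.003, -0.001]
ft_force: [0.5, 0.3, 0.3]
grip_width: 0.0001
```

Request:
{"fn": "drive_tool", "kwargs": {
  "plan": [
    {"offset":[0,2,-3],"delta_rot":[0,0,0],"jaw":0},
    {"offset":[0,5,-4],"delta_rot":[0,0,0],"jaw":0},
    {"offset":[0,8.5,-4],"delta_rot":[0,0,0],"jaw":0},
    {"offset":[0,11.5,-4],"delta_rot":[0,0,0],"jaw":0},
    {"offset":[0,13.5,-4],"delta_rot":[0,0,0],"jaw":0},
    {"offset":[0,13.8,-4],"delta_rot":[0,0,0],"jaw":0},
    {"offset":[0,13.8,-4],"delta_rot":[0,0,0],"jaw":0},
    {"offset":[0,13.8,-4],"delta_rot":[0,0,0],"jaw":0}
  ]
}}

```text
time: 33.57
position: [0.5805, 0.2098, 0.1865]
tool_rot: [0.783, 0.622, -0.001, -0.001]
ft_force: [-0.2, -0.4, -0.3]
grip_width: 0.0007
```

```bash
cat > look.py <<'E'
from cov import *
import sys
tag=sys.argv[1]
for i in range(5): camera('scene')
ob=get_obs();np.savez(f'w{tag}.npz',T=wpose(ob),P=toolpose(ob));print(ob['position'],ob['ft_force'],ob['time'])
im=camera('wrist')[:,:,::-1];f=f'pics/wrist{tag}.png';cv2.imwrite(f,im)
Q,y,t=cover(f,f'w{tag}.npz',.074,[(325,44),(325,193)])
# red-spot distance to holes: hole spacing at each end -> height
px=proj(calibration('wrist'),[[t[0]+a*np.cos(np.radians(y))-b*np.sin(np.radians(y)),t[1]+a*np.sin(np.radians(y))+b*np.cos(np.radians(y)),.074] for a,b in ((-.07,-.045),(-.07,.045),(.07,-.045),(.07,.045))],np.load(f'w{tag}.npz')['T'])
print('holes px',px.round(1).tolist())
r=[]
for x,yy in px.round().astype(int):
    a=im[yy-14:yy+15,x-14:x+15].astype(float);a=np.clip((a-a.min())/(np.percentile(a,99)-a.min())*255,0,255).astype(np.uint8)
    r.append(cv2.resize(a,None,fx=9,fy=9,interpolation=cv2.INTER_CUBIC))
cv2.imwrite(f'pics/cmp{tag}.png',np.vstack([np.hstack(r[:2]),np.hstack(r[2:])]))
E
python3 look.py 14
```

```text
[0.58083297 0.21023589 0.18731688] [ 0.68368671 -0.53722851 -0.05524638] 33.8167
red px [[324.3, 46.4], [324.1, 196.1]] 
red xyz [[0.4484, 0.241, 0.074], [0.5848, 0.2094, 0.074]] 
yaw -13.05 centre [0.5166 0.2252] spacing mm 140.11 -> z of top (mean) 0.0742
holes px [[274.1, 46.5], [374.4, 46.7], [280.3, 196.0], [367.9, 196.1]]
```

View pics/wrist14.png

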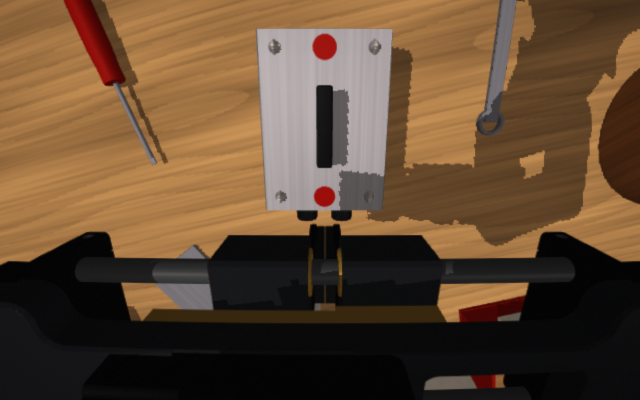

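View pics/cmp14.png

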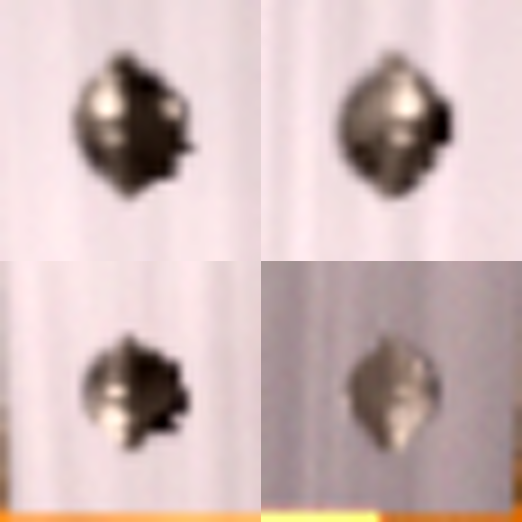

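All four studs show their barbs fully spread over the plate. The top is at 74.2 mm, so the underside is about 51 mm above the box's underside. The centre is within 0.5 mm of the box and the yaw within 0.1°. I'll check the bystanders in one top view and then hand in.

```bash
python3 - <<'E'
from h import *
im=camera('top')[:,:,::-1];cv2.imwrite('pics/top15.png',im)
a=cv2.imread('pics/top0.png').astype(int);d=(np.abs(a-im.astype(int)).max(2)>60).astype(np.uint8)
n,l,st,ce=cv2.connectedComponentsWithStats(d)
print([(ce[i].round().tolist(),int(st[i,4])) for i in range(1,n) if st[i,4]>25])
E
```

```text
[([193.0, 261.0], 19247), ([254.0, 207.0], 797), ([385.0, 194.0], 183), ([84.0, 272.0], 223), ([61.0, 286.0], 41), ([24.0, 310.0], 322), ([2.0, 319.0], 135), ([278.0, 318.0], 359), ([63.0, 315.0], 57), ([75.0, 326.0], 203), ([12.0, 335.0], 32), ([19.0, 374.0], 1553), ([110.0, 375.0], 2330), ([256.0, 374.0], 488), ([51.0, 372.0], 40), ([351.0, 390.0], 247), ([278.0, 391.0], 367)]
```

View pics/top15.png

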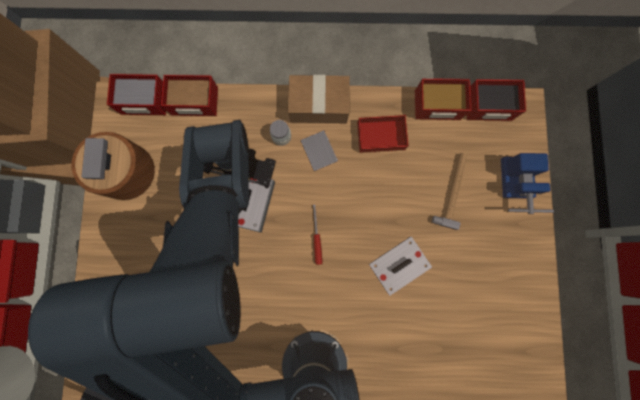

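In the top view only the arm and the cover have changed. The tin (279,131), blank plate (318,150), tray (383,133), hammer, screwdriver and the second cover are where they were. The arm hides the wrench here, but the wrist view showed it in its place.

```bash
python3 - <<'E'
from rig import *
o=get_obs();print(o['time'],o['position'],o['ft_force']);print(hand_in())
E
```

```text
33.9167 [0.58133748 0.21012678 0.18738812] [-0.04805277  0.74876694 -1.68454645]
the job is handed in; nothing more can be done
None
```

The cover is on the box with all four studs clicked through, and I handed the job in at about 34 s. No verdict came back.

- **Which plate:** I took the one 0.60 m from the base by its rib. The identical plate at 0.42 m was not touched.
- **Pressing:** I laid the cover loosely on the four studs, then pressed the far red spot. It clicked after about 20 N and I stopped at 12.5 N, short of the suggested 14 N. I then pressed the near spot, which clicked after about 16 N, and brought it to 14.4 N at rest.
- **Tilt:** it reached an estimated 0.12 rad at the far end, under the 0.14 limit but not by much. I worked this out from tool height, assuming the near end stayed put.
- **Last checks:** after letting go, all four studs showed their barbs spread above the plate. The underside was about 51 mm above the box's underside, averaged over the plate rather than measured at each hole. The centre was within 0.5 mm and the yaw within 0.1° of my measured box pose.
- **Bystanders and arm:** all but the wrench were unchanged in the last top view. The arm hid the wrench there; the wrist camera showed it lying clear of the work, but I did not measure it. The arm was clear of everything.

No check failed. The tool pose swayed by about 1 to 2 mm after quick moves, so I let it settle before most measurements.

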